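# Click the widest lens of the engraver's turret magnifier into place

### The arm

A 7-joint arm with a two-finger parallel gripper is mounted at the origin on the work surface. World frame = base frame: x ahead of the robot, y to its left, z up, the work surface at z = 0. Lengths are in m, angles in rad, forces in N, time in s.
With the tool pointing down it reaches from about 0.4 to 0.85 m from the base axis. Payload 4.5 kg.
Tool frame: the origin (TCP) lies between the finger pads; the fingertips stand 17 mm ahead of it and the grasp point (between the pads) lies 2 mm behind it; x points along the fingers, y is the direction in which the jaws open and shut, and the axes are right-handed (so a half turn about x gives the same grasp; the last joint's range is limited). The gripper opens to 85 mm and grips with 20 to 120 N. Pads are 22 mm wide; open, the fingers measure 114 mm over their backs; the gripper's body (76 mm by 85 mm) begins 54 mm behind the grasp point. The pads swing forward as they close: fully open they stand 13 mm farther back than shut.
Start: joints at [1.341, 0.689, -0.195, 1.565, 0.157, 0.902, -0.215], TCP at [0.163, -0.603, 0.248] pointing down, gripper open.
Joint ranges: [-3.01, 3.01], [-0.46, 2.08], [-1.47, 1.51], [0.13, 2.56], [-1, 4.14], [0.04, 2.09], [-2.66, 2.66]. Speed limits (rad/s): [2.57, 2.57, 3.14, 3.14, 3.14, 3.14, 3.14].

### API

Orientations are given as a 3x3 rotation matrix whose columns are the frame's x, y, z axes.
In Python, from plant import sense, cams, manip gives the robot as it stands.
- The arm moves only by the tool servo_tool, never from a script. Its argument "steps" is a list of rows, each a list of 3 entries, a list of its own where there are three numbers: the turn, a rotation vector about the tool's x, y, z in degrees, then the shift along the tool's x, y, z in m, then the finger opening in m, from 0 to 0.0854. A call has 1 to 5 rows; each row shifts and turns the commanded pose from where the row before left it, along the tool's axes as they then stand; what a row does not reach is not made up. A row lasts 1/10 s, in which the tool goes at most 50 mm and 8.59 degrees, less where a joint would pass 70% of its speed; a pose out of reach is approached as far as the arm can. A call is refused whole if a number of a shift passes 0.05 or a number of a turn 8.59, either way. A call with a gripper value outside its range is refused whole. The fingers move at their own pace and stop on an object; "squeeze" is the grip in N (left out, the last holds). Time passes only in rows, so rows that do not move let the fingers close. It gives the time, the measured TCP pose, the force and the opening at its end, in the units of the state.
- sense(): the state, without advancing time (a new reading comes with each control period).
- cams.camera(name): name is "scene" or "top"; returns the picture (420x560x3 uint8, red, green, blue); there is no depth.
- cams.get_calibration(name): a dict with "fx", "fy", "cx", "cy" (pixels), "position" and "rotation" of the camera in the world. Camera axes: x right, y down, z forward; pixel columns grow to the right and rows downward; lengths in m; the calibration is good to about 2 mm. A picture is of the moment at which its call begins. get_calibration takes no time and is no camera call.
- manip.close_job(): hands the job in, once; it reports no verdict.
The state is a dict: "time": time; "joint_positions": joint angles; "qvel": joint speeds; "tau": joint torques, N m; "ee_pos": TCP position; "eef_rot": TCP orientation; "force": force on the tool from outside, world axes, zero at the start; "wrist_torque": the same for the moment, N m; "finger_gap": finger opening in m.
Only numpy, scipy, OpenCV 4.12 (cv2) and the standard library are available. Lean on these libraries where they do the work, as an engineer would, in place of code of your own. Each camera call takes 0.05 s, during which the arm holds its last target.

### The job

The palm-leaf engraver wants his widest lens, the one whose tab carries a single dot. Push the tabs of the bench magnifier's lens turret round with the fingertips until that lens clicks into place under the eyepiece. Keep off the lens glass, don't shove the stand along the table or lift it, and leave the other things on the table where they are.

Things in the scene. Friction and masses are not known exactly. Their poses are not given: they have to be found in the camera images.
- stand: Bench magnifier, loose, 2 to 3 kg. Origin on the table, on the vertical axis of its column and turret; the eyepiece stands on its own -x side. Dark iron foot 160 x 170 x 14 mm (x -102 to +58, y +-85 mm) with a leaf strip clipped on it; steel column 25 mm thick; above the turret's centre a fixed cap 30 mm across, 161 mm above the table at most, with a short arm to the eyepiece
- eyepiece (a point): Centre of the top of the fixed eyepiece (short black tube with a rubber cup, 47 mm across): 40 mm from the turret axis on the stand's -x side, 174 mm above the table; its underside is 142 mm above the table. It is the highest part of the magnifier
- turret_top (a point): Centre of the top face of the lens turret, a flat black disc 132 mm across, 8 mm thick, its top 133 mm above the table (small studs on its rim rise 6 mm). It turns easily and stays where left. A sprung ball clicks at each lens: 0.25 to 0.12 rad before the click it must be pushed over a ridge (about 3 N at a tab), then it snaps in and is held centred; 0.12 rad beyond comes the next ridge
- turret (a joint): Angle of the lens turret about its vertical axis, rad, growing anticlockwise seen from above; endless both ways (starts between 0.9 and 5.4). At 0 or 2 pi lens 1 (widest, one dot) is under the eyepiece. In the stand's frame lens k and its tab lie at angle pi + (k-1) pi/2 + joint. Clicks at 0, pi/2, pi, 3 pi/2
- tab_1 (a point): Tab of lens 1, one dot on top: upright aluminium block sticking out radially from the turret's rim to 96 mm from the axis, 12 mm wide, 22 mm tall (124 to 146 mm above the table), free space below it. The point is at mid-height and mid-width, 82 mm from the axis, 135 mm above the table. Push on its upright sides, along the circle
- tab_2 (a point): Tab of lens 2, two dots, same shape, a quarter turn anticlockwise of tab 1
- tab_3 (a point): Tab of lens 3, three dots, same shape, opposite tab 1
- tab_4 (a point): Tab of lens 4, four dots, same shape, a quarter turn clockwise of tab 1
- lens_1: Glass of the widest lens, 38 mm across, set in the turret disc between tab 1 and the axis; origin at its centre in the disc's top face, 40 mm from the axis; the glass bulges 2 mm above the disc
- lens_2: Glass of lens 2, 28 mm across; same layout
- lens_3: Glass of lens 3, 19 mm across; same layout
- lens_4: Glass of lens 4, the narrowest, 12 mm across; same layout
- bundle: Bystander: loose palm-leaf manuscript between wooden covers, 210 x 42 x 28 mm, lying behind the magnifier; origin at the centre of its underside, x along it
- ink_jar: Bystander: loose small black ink jar with a wooden stopper, 48 mm across, 56 mm tall; origin at the centre of its underside
- block: Bystander: loose hardwood block 90 x 60 x 45 mm; origin at the centre of its underside
- stylus: Bystander: loose engraving stylus, 150 mm long, 10 mm thick, lying along its x axis; origin on the table near its middle

How it is judged:
By the outcome, as a careful person would: the job done as asked, in the order asked, and still so for the second after the job is handed in, with the robot touching nothing.
It also fails if it takes over 53 s, if anything falls off the work surface, if the arm or the gripper's body presses on something with over 40 N, if the wrist force passes 120 N, or if a joint passes its speed limit or range.

## Working session

There is one attempt and no reset: what is moved stays moved. The work goes in short steps, Python scripts to look and compute and a tool call to move; the robot and the scene stay as the last step left them, time stands still between calls to the robot, and variables do not carry over. Pictures are saved under pics/ and viewed, and the job is handed in when it is done.

Besides the shell and the picture viewer there is one more tool, called after ">>>" by a JSON object that holds its "api" and its "payload", one argument or row to a line. servo_tool: Moves the arm, as the interface text tells. Its arguments: {"type":"object","properties":{"steps":{"type":"array","items":{"type":"array"}},"squeeze":{"type":"number"}},"required":["steps"]}

```bash
mkdir -p pics; ls; python3 - <<'E'
from plant import sense,cams,manip
import cv2
s=sense();print(s)
for n in("scene","top"):
    cv2.imwrite(f"pics/{n}0.png",cams.camera(n)[:,:,::-1]);print(n,cams.get_calibration(n))
E
```

```text
pics
{'time': 0.0, 'joint_positions': array([ 1.34084542,  0.68999531, -0.19448854,  1.56637824,  0.15726621,
        0.90246829, -0.21510262]), 'qvel': array([ 0.00048904, -0.00304851, -0.00050685, -0.00035772,  0.00129392,
        0.00156462,  0.00023471]), 'tau': array([-2.30080923e-04, -5.39606309e+01, -1.26683358e+00, -1.58544284e+01,
        9.06527013e-03,  9.50408896e-03,  2.94636959e-05]), 'ee_pos': array([ 0.16272445, -0.60279403,  0.24746717]), 'eef_rot': array([[-6.01799569e-04,  2.60746834e-01, -9.65407026e-01],
       [ 1.76303169e-03, -9.65405424e-01, -2.60747500e-01],
       [-9.99998265e-01, -1.85896091e-03,  1.21275637e-04]]), 'force': array([ 0.16818024, -0.25705674,  0.18572197]), 'wrist_torque': array([-0.03554726, -0.01352796, -0.00677855]), 'finger_gap': 0.08506336407504474}
scene {'fx': 402.626366170132, 'fy': 402.626366170132, 'cx': 277.696189886929, 'cy': 204.72203876604428, 'position': array([1.10813449, 0.15572232, 0.7899009 ]), 'rotation': array([[-0.16160681,  0.76835217, -0.61928844],
       [ 0.98670506,  0.11485881, -0.11498074],
       [-0.01721496, -0.62963671, -0.77669895]])}
top {'fx': 394.59866810555445, 'fy': 394.59866810555445, 'cx': 280.84368527420105, 'cy': 208.73180245355888, 'position': array([0.45439713, 0.04811281, 0.82504212]), 'rotation': array([[-0.01301357, -0.98252868,  0.18565569],
       [-0.99947268,  0.01830564,  0.026819  ],
       [-0.02974899, -0.18520878, -0.9822488 ]])}
```

View pics/scene0.png

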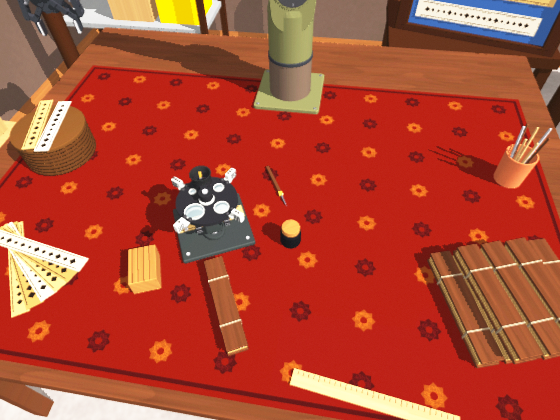

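View pics/top0.png

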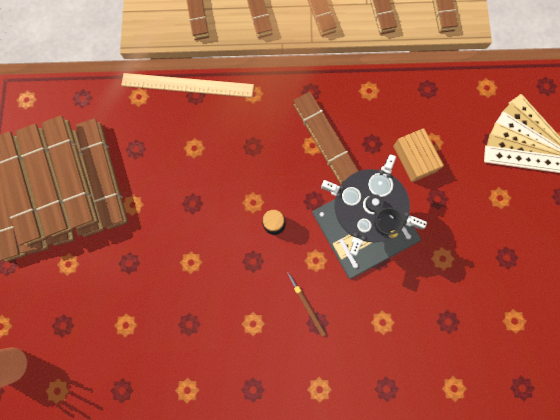

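```bash
python3 - <<'E'
import cv2
a=cv2.imread('pics/top0.png')[140:290,290:450];cv2.imwrite('pics/tz.png',cv2.resize(a,None,fx=4,fy=4,interpolation=cv2.INTER_CUBIC)[:600])
a=cv2.imread('pics/scene0.png')[150:270,150:270];cv2.imwrite('pics/sz.png',cv2.resize(a,None,fx=5,fy=5,interpolation=cv2.INTER_CUBIC))
E
```

```text
(no output)
```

View pics/tz.png

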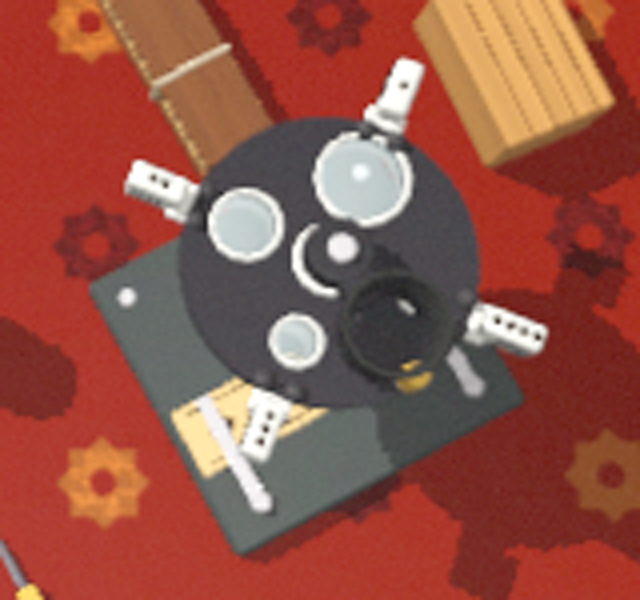

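View pics/sz.png

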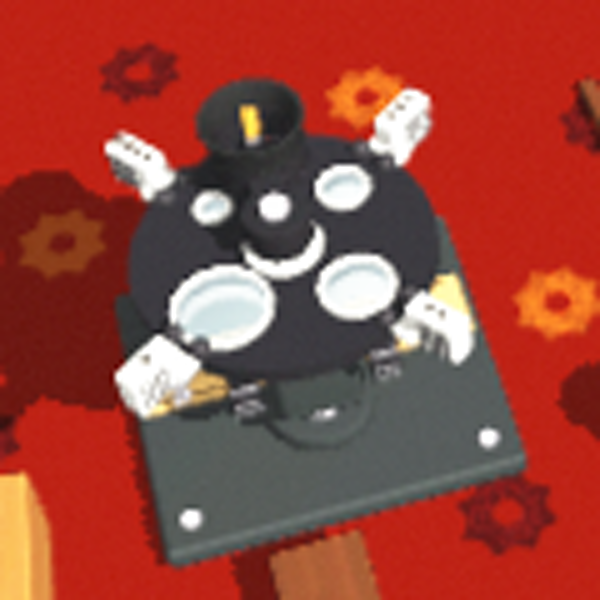

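```bash
cat > h.py <<'E'
from plant import sense,cams,manip
import numpy as np,cv2
def ray(n,u,v,z):
    c=cams.get_calibration(n);d=np.array(c["rotation"])@[(u-c["cx"])/c["fx"],(v-c["cy"])/c["fy"],1]
    p=np.array(c["position"]);return (p+d*(z-p[2])/d[2])[:2]
def proj(n,P):
    c=cams.get_calibration(n);q=np.array(c["rotation"]).T@(np.array(P)-c["position"])
    return np.array([c["fx"]*q[0]/q[2]+c["cx"],c["fy"]*q[1]/q[2]+c["cy"]])
E
python3 - <<'E'
from h import *
T=[ray("top",290+a/4,140+b/4,.146) for a,b in((403,86),(160,182),(265,425),(513,328))]
S=[ray("scene",150+a/5,150+b/5,.146) for a,b in((147,358),(428,312),(403,110),(137,153))]
for X in(T,S):
    X=np.array(X);c=X.mean(0);print(np.round(X,3).tolist(),c,np.linalg.norm(X-c,axis=1),np.degrees(np.arctan2(*(X-c).T[::-1])))
e=ray("top",290+395/4,140+320/4,.174);e2=ray("scene",150+250/5,150+117/5,.174)
for ee,X in((e,T),(e2,S)):
    d=ee-np.mean(X,0);print(ee,np.linalg.norm(d),np.degrees(np.arctan2(d[1],d[0])))
print("jar",ray("top",273,219,.056),"bundle ends",ray("top",306,97,.028),ray("top",345,180,.028),"block",ray("top",418,154,.045),[ray("top",290+a/4,140+b/4,.045) for a,b in((490,165),(415,20),(612,100))],"sty",ray("top",290,273,0),ray("top",325,335,0))
print("foot corners",[ray("top",290+a/4,140+b/4,.014) for a,b in((90,287),(240,553),(524,400))])
E
```

```text
[[0.665, -0.13], [0.623, -0.021], [0.515, -0.062], [0.555, -0.17]] [ 0.5893583  -0.09547891] [0.08262713 0.08196296 0.08171572 0.0818865 ] [ -24.56141384   65.88424181  155.49078283 -114.75308455]
[[0.667, -0.127], [0.627, -0.021], [0.518, -0.058], [0.56, -0.167]] [ 0.5931269  -0.09308662] [0.08115585 0.07974819 0.08285622 0.08041496] [ -24.87813643   64.70203793  154.66462921 -114.08481513]
[ 0.5551194  -0.11272158] 0.038335517863853606 -153.27022540221992
[ 0.55729196 -0.11152479] 0.0403002351986306 -152.77279541636707
jar [0.57940127 0.08487996] bundle ends [0.85050624 0.01211273] [ 0.66321991 -0.06405465] block [ 0.71046736 -0.21256359] [array([ 0.6533291 , -0.19716576]), array([ 0.73092226, -0.16468016]), array([ 0.68601768, -0.26098371])] sty [0.47502473 0.05349462] [ 0.35158592 -0.01439939]
foot corners [array([0.60006162, 0.00433632]), array([ 0.46256926, -0.0672682 ]), array([ 0.53745611, -0.21490873])]
```

>>> {"api": "servo_tool", "payload": {
  "steps": [
    [[-8, 0, 0], [0, 0, -0.03], 0],
    [[-8, 0, 0], [0, 0, -0.03], 0],
    [[0, 0, 0], [0, 0, 0], 0],
    [[0, 0, 0], [0, 0, 0], 0]
  ],
  "squeeze": 20
}}

```text
time: 0.5
ee_pos: [0.2201, -0.5832, 0.2479]
eef_rot: [[-0.0, 0.518, -0.856], [0.001, -0.856, -0.518], [-1.0, -0.001, -0.0]]
force: [-1.0, 0.1, -0.1]
finger_gap: 0.0283
```

```bash
python3 - <<'E'
from h import *
s=sense();R=s["eef_rot"];print(s["time"],s["ee_pos"],np.degrees(np.arctan2(R[1,1],R[0,1])),s["joint_positions"],s["finger_gap"])
R0=np.array([[0,.2607,-.9654],[0,-.9654,-.2607],[-1,0,0]])
print(R0.T@(s["ee_pos"]-[.16272,-.60279,.24747]))
for a in (8,16):print(.03*np.array([np.sin(np.radians(a)),np.cos(np.radians(a))]))
E
```

```text
0.5 [ 0.22010622 -0.58319401  0.24793401] -58.82657494616576 [ 1.28487538  0.69276205 -0.269316    1.56765347  0.21639692  0.91155796
 -0.08513694] 0.028337751056682747
[-0.00046401 -0.00395738 -0.06050933]
[0.00417519 0.02970804]
[0.00826912 0.02883785]
```

```bash
cat >> h.py <<'E'
C=np.array([.591,-.0945])
def st():
    s=sense();R=s["eef_rot"];p=s["ee_pos"];d=p[:2]-C
    return s,p,np.degrees(np.arctan2(R[1,1],R[0,1])),np.hypot(*d),np.degrees(np.arctan2(d[1],d[0]))
def target(r,phi,z): return np.array([C[0]+r*np.cos(np.radians(phi)),C[1]+r*np.sin(np.radians(phi)),z])
def axes(y): y=np.radians(y);return np.array([[0,np.cos(y),np.sin(y)],[0,np.sin(y),-np.cos(y)],[-1,0,0]])
def plan(pt,yt,N,gap=0):
    s,p,y,_,_=st()
    dy=(yt-y)/N
    for i in range(N):
        sh=axes(y+dy*i).T@((pt-p)/N)
        print([[round(-dy,1),0,0],[round(float(v),3) for v in sh],gap],end=',\n' if i%5<4 else '\n--\n')
E
python3 - <<'E'
from h import *
plan(target(.088,-3,.248),-3,15)
E
```

```text
[[np.float64(-3.7), 0, 0], [-0.0, -0.012, -0.043], 0],
[[np.float64(-3.7), 0, 0], [-0.0, -0.009, -0.044], 0],
[[np.float64(-3.7), 0, 0], [-0.0, -0.006, -0.044], 0],
[[np.float64(-3.7), 0, 0], [-0.0, -0.003, -0.044], 0],
[[np.float64(-3.7), 0, 0], [-0.0, -0.0, -0.044], 0]
--
[[np.float64(-3.7), 0, 0], [-0.0, 0.003, -0.044], 0],
[[np.float64(-3.7), 0, 0], [-0.0, 0.005, -0.044], 0],
[[np.float64(-3.7), 0, 0], [-0.0, 0.008, -0.044], 0],
[[np.float64(-3.7), 0, 0], [-0.0, 0.011, -0.043], 0],
[[np.float64(-3.7), 0, 0], [-0.0, 0.014, -0.042], 0]
--
[[np.float64(-3.7), 0, 0], [-0.0, 0.017, -0.041], 0],
[[np.float64(-3.7), 0, 0], [-0.0, 0.019, -0.04], 0],
[[np.float64(-3.7), 0, 0], [-0.0, 0.022, -0.039], 0],
[[np.float64(-3.7), 0, 0], [-0.0, 0.024, -0.037], 0],
[[np.float64(-3.7), 0, 0], [-0.0, 0.027, -0.036], 0]
--
```

>>> {"api": "servo_tool", "payload": {
  "steps": [
    [[-3.7, 0, 0], [0, -0.012, -0.043], 0],
    [[-3.7, 0, 0], [0, -0.009, -0.044], 0],
    [[-3.7, 0, 0], [0, -0.006, -0.044], 0],
    [[-3.7, 0, 0], [0, -0.003, -0.044], 0],
    [[-3.7, 0, 0], [0, 0, -0.044], 0]
  ]
}}

```text
time: 1.0
ee_pos: [0.3725, -0.4232, 0.2482]
eef_rot: [[-0.001, 0.761, -0.649], [-0.001, -0.649, -0.761], [-1.0, -0.0, 0.001]]
force: [-0.1, -0.4, -0.0]
finger_gap: -0.0001
```

>>> {"api": "servo_tool", "payload": {
  "steps": [
    [[-3.7, 0, 0], [0, 0.003, -0.044], 0],
    [[-3.7, 0, 0], [0, 0.005, -0.044], 0],
    [[-3.7, 0, 0], [0, 0.008, -0.044], 0],
    [[-3.7, 0, 0], [0, 0.011, -0.043], 0],
    [[-3.7, 0, 0], [0, 0.014, -0.042], 0]
  ]
}}

```text
time: 1.5
ee_pos: [0.5262, -0.2633, 0.2481]
eef_rot: [[-0.001, 0.928, -0.374], [-0.001, -0.374, -0.928], [-1.0, -0.0, 0.002]]
force: [0.7, 0.2, 0.1]
finger_gap: -0.0002
```

```bash
python3 - <<'E'
from h import *
s,p,y,r,f=st();print(s["time"],p,y,r,f,s["joint_positions"])
plan(target(.088,-3,.248),-3,5)
E
```

```text
1.5 [ 0.52621263 -0.26329193  0.24811054] -21.931938128076396 0.18079855617008275 -110.99828944598117 [ 0.62242365  0.66052101 -0.41149287  1.67281531  0.32696434  0.87753806
 -0.30582297]
[[np.float64(-3.8), 0, 0], [0.0, 0.016, -0.042], 0],
[[np.float64(-3.8), 0, 0], [0.0, 0.019, -0.041], 0],
[[np.float64(-3.8), 0, 0], [0.0, 0.021, -0.039], 0],
[[np.float64(-3.8), 0, 0], [0.0, 0.024, -0.038], 0],
[[np.float64(-3.8), 0, 0], [0.0, 0.026, -0.036], 0]
--
```

>>> {"api": "servo_tool", "payload": {
  "steps": [
    [[-3.8, 0, 0], [0, 0.016, -0.042], 0],
    [[-3.8, 0, 0], [0, 0.019, -0.041], 0],
    [[-3.8, 0, 0], [0, 0.021, -0.039], 0],
    [[-3.8, 0, 0], [0, 0.024, -0.038], 0],
    [[-2, 0, 0], [0, 0.02, -0.028], 0]
  ]
}}

```text
time: 2.0
ee_pos: [0.6722, -0.1047, 0.2479]
eef_rot: [[-0.0, 0.997, -0.081], [-0.0, -0.081, -0.997], [-1.0, -0.0, 0.0]]
force: [0.6, 0.4, 0.2]
finger_gap: 0.0002
```

>>> {"api": "servo_tool", "payload": {
  "steps": [
    [[0, 0, 0], [0, 0, 0], 0],
    [[0, 0, 0], [0, 0, 0], 0]
  ]
}}

```text
time: 2.2
ee_pos: [0.6708, -0.1066, 0.2475]
eef_rot: [[-0.001, 0.997, -0.083], [-0.001, -0.083, -0.997], [-1.0, -0.001, 0.001]]
force: [-1.0, -0.3, -0.1]
finger_gap: 0.0002
```

```bash
python3 - <<'E'
from h import *
s,p,y,r,f=st();print(s["time"],p,y,r,f,s["joint_positions"])
plan(target(.088,-3,.248),-3,1)
cv2.imwrite("pics/t1.png",cv2.resize(cams.camera("top")[120:300,280:460,::-1],None,fx=3,fy=3))
cv2.imwrite("pics/s1.png",cv2.resize(cams.camera("scene")[130:280,130:280,::-1],None,fx=4,fy=4))
E
```

```text
2.2 [ 0.67076931 -0.10656733  0.24750952] -4.745225288126863 0.08067690204905802 -8.602357996364745 [ 0.31754777  0.79579171 -0.4658645   1.37341893  0.37779564  1.0619142
 -0.29504338]
[[np.float64(-1.7), 0, 0], [-0.0, 0.007, -0.008], 0],
```

View pics/s1.png

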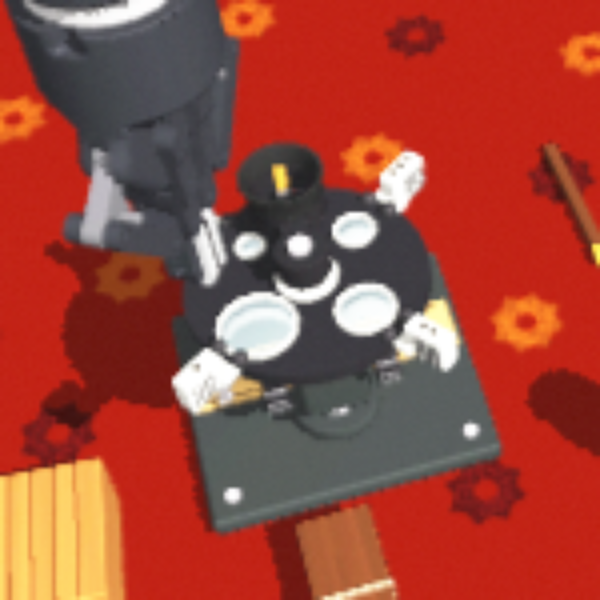

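View pics/t1.png

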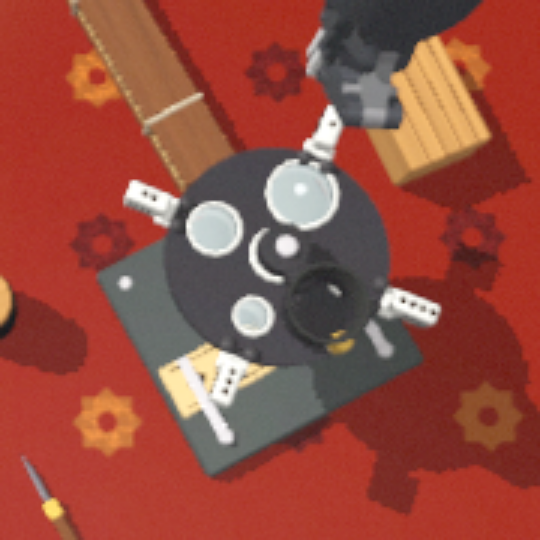

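```bash
python3 - <<'E'
from h import *
for dy in(-.015,0,.015):
  P=(.671+dy,-.107,.23)
  a=proj("top",P);b=proj("scene",P);print((a-[280,120])*3,(b-130)*4)
E
```

```text
[328.51302133  92.36129219] [209.22936354 244.76328129]
[326.67768401  65.02575357] [199.10640166 269.30646565]
[324.85874638  37.93447229] [188.72456905 294.47728371]
```

```bash
python3 - <<'E'
from h import *
a=cams.camera("top")[100:180,360:460,::-1];cv2.imwrite("pics/t2.png",cv2.resize(a,None,fx=7,fy=7,interpolation=cv2.INTER_CUBIC))
a=cams.camera("scene")[120:220,125:205,::-1];cv2.imwrite("pics/s2.png",cv2.resize(a,None,fx=6,fy=6,interpolation=cv2.INTER_CUBIC))
E
```

```text
(no output)
```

View pics/s2.png

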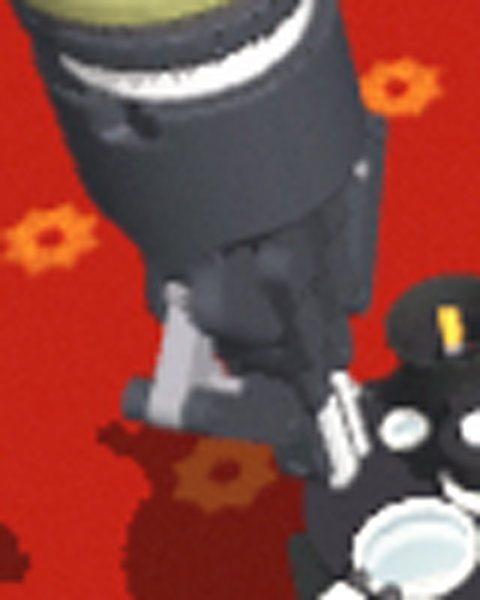

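View pics/t2.png

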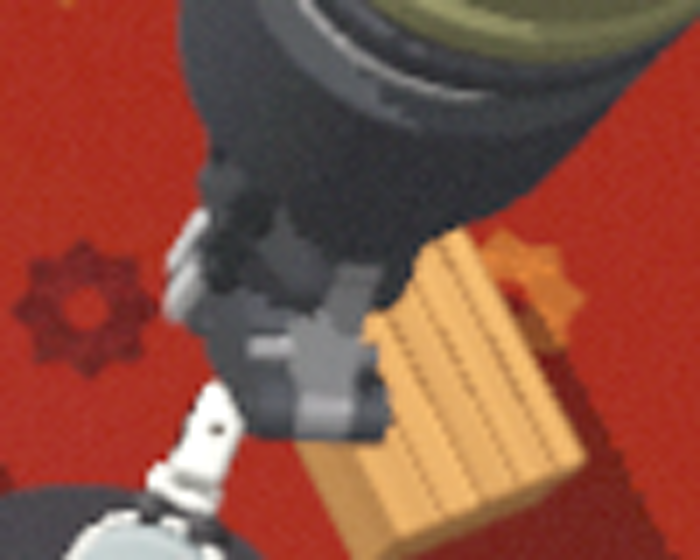

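```bash
python3 - <<'E'
from h import *
for z in(.25,.27,.29,.31): print(z,ray("top",360+340/7,100+420/7,z),ray("scene",125+150/6,120+405/6,z))
s=sense();print(s["ee_pos"],s["time"])
E
```

```text
0.25 [ 0.63407914 -0.12930137] [ 0.67225776 -0.15824511]
0.27 [ 0.62782979 -0.12313089] [ 0.6884043  -0.14661455]
0.29 [ 0.62158044 -0.11696042] [ 0.70455085 -0.13498399]
0.31 [ 0.61533109 -0.11078994] [ 0.7206974  -0.12335343]
[ 0.67017876 -0.10838058  0.24820698] 2.4
```

```bash
python3 - <<'E'
from h import *
plan(target(.088,87,.248),87,12)
E
```

```text
[[np.float64(-7.7), 0, 0], [0.0, -0.007, -0.008], 0],
[[np.float64(-7.7), 0, 0], [0.0, -0.006, -0.009], 0],
[[np.float64(-7.7), 0, 0], [0.0, -0.005, -0.009], 0],
[[np.float64(-7.7), 0, 0], [0.0, -0.003, -0.01], 0],
[[np.float64(-7.7), 0, 0], [0.0, -0.002, -0.01], 0]
--
[[np.float64(-7.7), 0, 0], [0.0, -0.001, -0.011], 0],
[[np.float64(-7.7), 0, 0], [0.0, 0.001, -0.01], 0],
[[np.float64(-7.7), 0, 0], [0.0, 0.002, -0.01], 0],
[[np.float64(-7.7), 0, 0], [0.0, 0.004, -0.01], 0],
[[np.float64(-7.7), 0, 0], [0.0, 0.005, -0.009], 0]
--
[[np.float64(-7.7), 0, 0], [0.0, 0.006, -0.009], 0],
[[np.float64(-7.7), 0, 0], [0.0, 0.007, -0.008], 0],
```

>>> {"api": "servo_tool", "payload": {
  "steps": [
    [[-7.7, 0, 0], [0, -0.007, -0.008], 0],
    [[-7.7, 0, 0], [0, -0.006, -0.009], 0],
    [[-7.7, 0, 0], [0, -0.005, -0.009], 0],
    [[-7.7, 0, 0], [0, -0.003, -0.01], 0],
    [[-7.7, 0, 0], [0, -0.002, -0.01], 0]
  ]
}}

```text
time: 2.9
ee_pos: [0.6388, -0.0653, 0.2485]
eef_rot: [[-0.0, 0.829, 0.559], [-0.001, 0.559, -0.829], [-1.0, -0.001, 0.001]]
force: [-0.3, 0.6, -0.2]
finger_gap: 0.0001
```

>>> {"api": "servo_tool", "payload": {
  "steps": [
    [[-7.7, 0, 0], [0, -0.001, -0.011], 0],
    [[-7.7, 0, 0], [0, 0.001, -0.01], 0],
    [[-7.7, 0, 0], [0, 0.002, -0.01], 0],
    [[-7.7, 0, 0], [0, 0.004, -0.01], 0],
    [[-7.7, 0, 0], [0, 0.005, -0.009], 0]
  ]
}}

```text
time: 3.4
ee_pos: [0.6076, -0.0234, 0.2484]
eef_rot: [[-0.0, 0.301, 0.954], [-0.001, 0.954, -0.301], [-1.0, -0.001, 0.0]]
force: [0.7, 1.2, -0.5]
finger_gap: 0.0004
```

>>> {"api": "servo_tool", "payload": {
  "steps": [
    [[-7.7, 0, 0], [0, 0.006, -0.009], 0],
    [[-7.7, 0, 0], [0, 0.007, -0.008], 0],
    [[0, 0, 0], [0, 0, 0], 0],
    [[0, 0, 0], [0, 0, 0], 0]
  ]
}}

```text
time: 3.8
ee_pos: [0.5949, -0.0067, 0.2484]
eef_rot: [[0.0, 0.044, 0.999], [-0.001, 0.999, -0.044], [-1.0, -0.001, 0.0]]
force: [0.7, 0.5, -0.9]
finger_gap: -0.0001
```

```bash
python3 - <<'E'
from h import *
s,p,y,r,f=st();print(s["time"],p,y,r,f,s["joint_positions"],s["eef_rot"][:,0])
plan(target(.088,87,.17),87,3)
E
```

```text
3.8 [ 0.59489424 -0.00667243  0.24836106] 87.45082842020162 0.08791385925975864 87.46118729546752 [ 0.41225446  0.77910725 -0.89472151  1.63997268  0.67990507  1.06170801
  0.83754802] [ 2.46616298e-04 -1.05617170e-03 -9.99999412e-01]
[[np.float64(0.2), 0, 0], [0.026, 0.0, 0.0], 0],
[[np.float64(0.2), 0, 0], [0.026, 0.0, 0.0], 0],
[[np.float64(0.2), 0, 0], [0.026, 0.0, 0.0], 0],
```

>>> {"api": "servo_tool", "payload": {
  "steps": [
    [[0, 0, 0], [0.03, 0, 0], 0],
    [[0, 0, 0], [0.03, 0, 0], 0],
    [[0, 0, 0], [0.02, 0, 0], 0],
    [[0, 0, 0], [0.015, 0, 0], 0],
    [[0, 0, 0], [0.013, 0, 0], 0]
  ]
}}

```text
time: 4.3
ee_pos: [0.5952, -0.0061, 0.1394]
eef_rot: [[0.0, 0.043, 0.999], [-0.001, 0.999, -0.043], [-1.0, -0.001, 0.0]]
force: [0.2, 0.0, 0.2]
finger_gap: -0.0
```

```bash
python3 - <<'E'
from h import *
s,p,y,r,f=st();print(s["time"],p,y,r,f,s["force"])
a=cams.camera("top")[120:270,280:450,::-1];cv2.imwrite("pics/t3.png",cv2.resize(a,None,fx=4,fy=4,interpolation=cv2.INTER_CUBIC))
a=cams.camera("scene")[120:270,130:280,::-1];cv2.imwrite("pics/s3.png",cv2.resize(a,None,fx=4,fy=4,interpolation=cv2.INTER_CUBIC))
E
```

```text
4.3 [ 0.59516758 -0.00614087  0.13944695] 87.56334144654372 0.08845736077468826 87.29956446517586 [0.15680008 0.02370702 0.15824867]
```

View pics/s3.png

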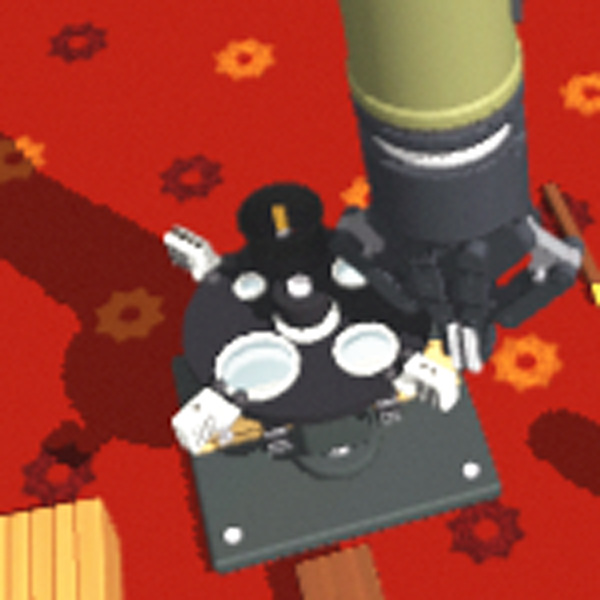

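View pics/t3.png

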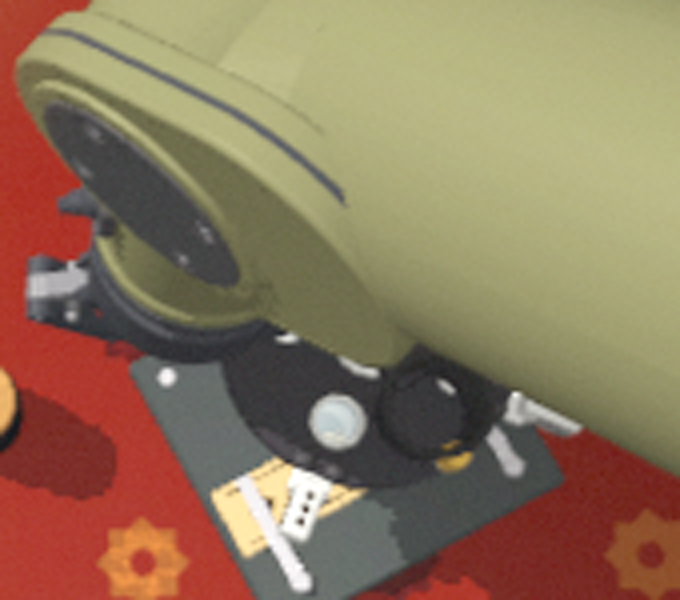

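>>> {"api": "servo_tool", "payload": {
  "steps": [
    [[2.5, 0, 0], [0, -0.0001, 0.0038], 0],
    [[2.5, 0, 0], [0, -0.0001, 0.0038], 0],
    [[2.5, 0, 0], [0, -0.0001, 0.0038], 0],
    [[2.5, 0, 0], [0, -0.0001, 0.0038], 0],
    [[2.5, 0, 0], [0, -0.0001, 0.0038], 0]
  ]
}}

```text
time: 4.9
ee_pos: [0.614, -0.0082, 0.1406]
eef_rot: [[0.0, 0.259, 0.966], [-0.0, 0.966, -0.259], [-1.0, 0.0, 0.0]]
force: [-0.9, -0.5, 0.1]
finger_gap: -0.0
```

>>> {"api": "servo_tool", "payload": {
  "steps": [
    [[2.5, 0, 0], [0, -0.0001, 0.0038], 0],
    [[2.5, 0, 0], [0, -0.0001, 0.0038], 0],
    [[2.5, 0, 0], [0, -0.0001, 0.0038], 0],
    [[2.5, 0, 0], [0, -0.0001, 0.0038], 0],
    [[2.5, 0, 0], [0, -0.0001, 0.0038], 0]
  ]
}}

```text
time: 5.4
ee_pos: [0.6315, -0.0151, 0.1403]
eef_rot: [[0.0, 0.462, 0.887], [0.0, 0.887, -0.462], [-1.0, 0.0, 0.0]]
force: [-0.1, 0.8, 0.4]
finger_gap: -0.0002
```

```bash
python3 - <<'E'
from h import *
s,p,y,r,f=st();print(s["time"],p,y,r,f,s["force"])
a=cams.camera("scene")[120:270,130:280,::-1];cv2.imwrite("pics/s4.png",cv2.resize(a,None,fx=4,fy=4,interpolation=cv2.INTER_CUBIC))
E
```

```text
5.4 [ 0.63151084 -0.01511262  0.14027688] 62.51383136672472 0.08912622474341787 62.9650898240625 [-0.11267514  0.77666961  0.35613536]
```

View pics/s4.png

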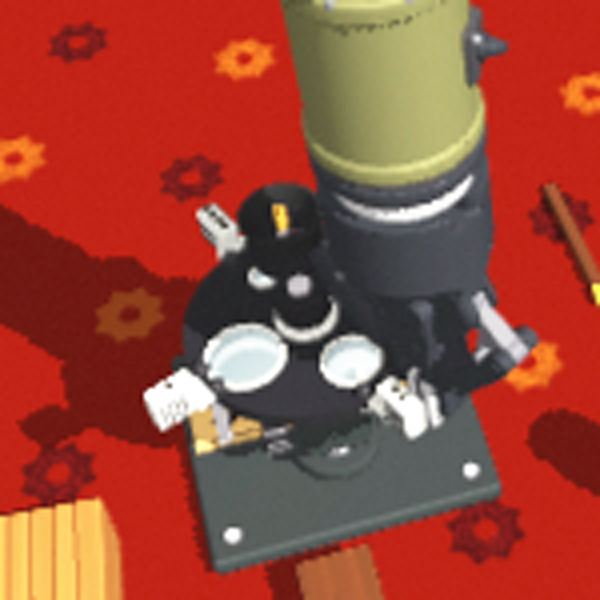

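>>> {"api": "servo_tool", "payload": {
  "steps": [
    [[2.5, 0, 0], [0, -0.0003, 0.0038], 0],
    [[2.5, 0, 0], [0, -0.0003, 0.0038], 0],
    [[2.5, 0, 0], [0, -0.0003, 0.0038], 0],
    [[2.5, 0, 0], [0, -0.0001, 0.0038], 0],
    [[2.5, 0, 0], [0, -0.0001, 0.0038], 0]
  ]
}}

```text
time: 5.95
ee_pos: [0.6464, -0.0257, 0.1402]
eef_rot: [[-0.001, 0.643, 0.766], [0.001, 0.766, -0.643], [-1.0, 0.0, -0.001]]
force: [-4.0, 3.6, 2.0]
finger_gap: 0.0001
```

>>> {"api": "servo_tool", "payload": {
  "steps": [
    [[2.5, 0, 0], [0, -0.0001, 0.0038], 0],
    [[2.5, 0, 0], [0, -0.0001, 0.0038], 0],
    [[2.5, 0, 0], [0, -0.0001, 0.0038], 0],
    [[2.5, 0, 0], [0, -0.0001, 0.0038], 0],
    [[2.5, 0, 0], [0, -0.0001, 0.0038], 0]
  ]
}}

```text
time: 6.45
ee_pos: [0.6603, -0.0405, 0.1403]
eef_rot: [[0.001, 0.794, 0.608], [-0.0, 0.608, -0.794], [-1.0, 0.0, 0.001]]
force: [-2.0, 4.5, 1.6]
finger_gap: 0.0002
```

>>> {"api": "servo_tool", "payload": {
  "steps": [
    [[2.5, 0, 0], [0, -0.0001, 0.0038], 0],
    [[2.5, 0, 0], [0, -0.0001, 0.0038], 0],
    [[2.5, 0, 0], [0, -0.0001, 0.0038], 0],
    [[2.5, 0, 0], [0, -0.0001, 0.0038], 0],
    [[2.5, 0, 0], [0, -0.0001, 0.0038], 0]
  ]
}}

```text
time: 6.95
ee_pos: [0.6702, -0.0577, 0.1403]
eef_rot: [[0.001, 0.907, 0.422], [-0.002, 0.422, -0.907], [-1.0, -0.0, 0.002]]
force: [-0.1, 0.1, 0.9]
finger_gap: -0.0
```

```bash
python3 - <<'E'
from h import *
s,p,y,r,f=st();print(s["time"],p,y,r,f,s["force"])
a=cams.camera("scene")[120:270,130:280,::-1];cv2.imwrite("pics/s5.png",cv2.resize(a,None,fx=4,fy=4,interpolation=cv2.INTER_CUBIC))
E
```

```text
6.95 [ 0.67019823 -0.05772192  0.14027858] 24.951268707350543 0.08732117311965203 24.90921717852877 [-0.11717046  0.11025596  0.91574966]
```

View pics/s5.png

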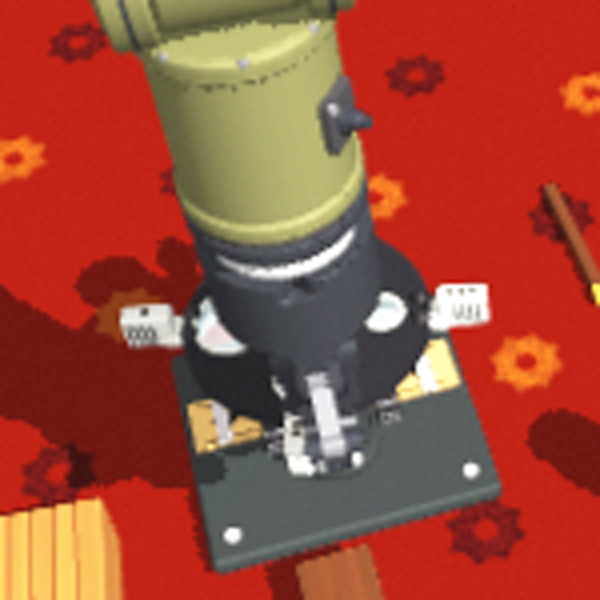

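>>> {"api": "servo_tool", "payload": {
  "steps": [
    [[2.5, 0, 0], [0, -0.0001, 0.0038], 0],
    [[2.5, 0, 0], [0, -0.0001, 0.0038], 0],
    [[2.5, 0, 0], [0, -0.0001, 0.0038], 0],
    [[2.5, 0, 0], [0, -0.0001, 0.0038], 0],
    [[2.5, 0, 0], [0, -0.0001, 0.0038], 0]
  ]
}}

```text
time: 7.5
ee_pos: [0.6759, -0.0744, 0.1403]
eef_rot: [[0.0, 0.976, 0.217], [-0.0, 0.217, -0.976], [-1.0, 0.0, 0.0]]
force: [-0.0, 0.1, 0.2]
finger_gap: -0.0001
```

>>> {"api": "servo_tool", "payload": {
  "steps": [
    [[2.5, 0, 0], [0, -0.0001, 0.0038], 0],
    [[2.5, 0, 0], [0, -0.0001, 0.0038], 0],
    [[2.5, 0, 0], [0, -0.0001, 0.0038], 0],
    [[2.5, 0, 0], [0, -0.0001, 0.0038], 0],
    [[2.5, 0, 0], [0, -0.0001, 0.0038], 0]
  ]
}}

```text
time: 8.0
ee_pos: [0.6778, -0.0932, 0.1403]
eef_rot: [[0.0, 1.0, 0.0], [-0.0, 0.0, -1.0], [-1.0, 0.0, 0.0]]
force: [0.5, 0.5, -0.0]
finger_gap: 0.0
```

>>> {"api": "servo_tool", "payload": {
  "steps": [
    [[2.5, 0, 0], [0, -0.0001, 0.0038], 0],
    [[2.5, 0, 0], [0, -0.0001, 0.0038], 0],
    [[2.5, 0, 0], [0, -0.0001, 0.0038], 0],
    [[2.5, 0, 0], [0, -0.0001, 0.0038], 0],
    [[2.5, 0, 0], [0, -0.0001, 0.0038], 0]
  ]
}}

```text
time: 8.5
ee_pos: [0.6756, -0.1121, 0.1403]
eef_rot: [[0.0, 0.976, -0.216], [-0.0, -0.216, -0.976], [-1.0, 0.0, 0.0]]
force: [0.7, 0.5, -0.8]
finger_gap: 0.0002
```

>>> {"api": "servo_tool", "payload": {
  "steps": [
    [[2.5, 0, 0], [0, -0.0001, 0.0038], 0],
    [[2.5, 0, 0], [0, -0.0001, 0.0038], 0],
    [[2.5, 0, 0], [0, -0.0001, 0.0038], 0],
    [[2.5, 0, 0], [0, -0.0001, 0.0038], 0],
    [[2.5, 0, 0], [0, -0.0001, 0.0038], 0]
  ]
}}

```text
time: 9.0
ee_pos: [0.6695, -0.13, 0.1403]
eef_rot: [[0.0, 0.906, -0.423], [-0.0, -0.423, -0.906], [-1.0, 0.0, 0.0]]
force: [-0.1, 0.1, -0.5]
finger_gap: -0.0002
```

```bash
python3 - <<'E'
from h import *
s,p,y,r,f=st();print(s["time"],p,y,r,f,s["force"])
a=cams.camera("scene")[120:270,130:280,::-1];cv2.imwrite("pics/s6.png",cv2.resize(a,None,fx=4,fy=4,interpolation=cv2.INTER_CUBIC))
E
```

```text
9.0 [ 0.66947722 -0.13004774  0.14031175] -24.99388955005181 0.08615286065795798 -24.369048974101183 [-0.12039849  0.12357407 -0.52924344]
```

View pics/s6.png

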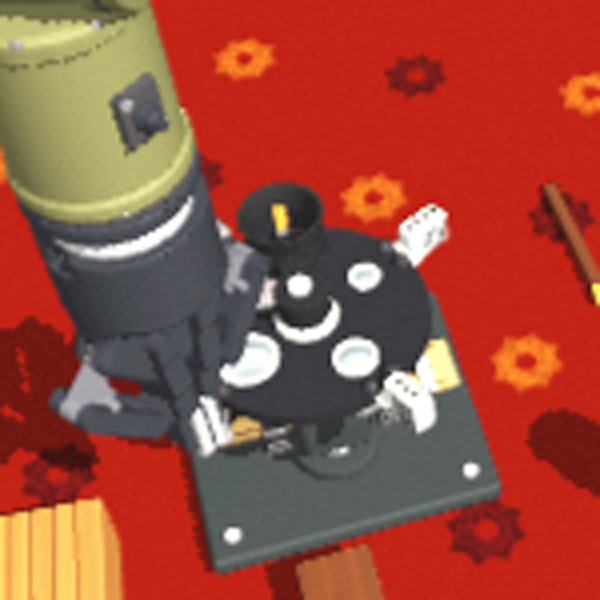

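```bash
python3 - <<'E'
from h import *
for a in((405,383),(427,222)):
    q=ray("scene",130+a[0]/4,120+a[1]/4,.146);d=q-np.array([.593,-.093]);print(q,np.hypot(*d),np.degrees(np.arctan2(d[1],d[0])))
E
```

```text
[ 0.63689114 -0.02774947] 0.07863882195069088 56.07302517792484
[ 0.52659799 -0.04176358] 0.08387131715877869 142.3458804852277
```

>>> {"api": "servo_tool", "payload": {
  "steps": [
    [[2.5, 0, 0], [0, 0.0001, 0.0038], 0],
    [[2.5, 0, 0], [0, 0.0001, 0.0038], 0],
    [[2.5, 0, 0], [0, 0.0001, 0.0038], 0],
    [[2.5, 0, 0], [0, 0.0001, 0.0038], 0],
    [[1.5, 0, 0], [0, 0.0001, 0.0023], 0]
  ]
}}

```text
time: 9.55
ee_pos: [0.6611, -0.1455, 0.1403]
eef_rot: [[-0.0, 0.804, -0.594], [-0.0, -0.594, -0.804], [-1.0, -0.0, 0.0]]
force: [0.3, 0.6, -0.1]
finger_gap: 0.0002
```

>>> {"api": "servo_tool", "payload": {
  "steps": [
    [[1.5, 0, 0], [0, 0, 0.0023], 0],
    [[1.5, 0, 0], [0, 0, 0.0023], 0],
    [[1.5, 0, 0], [0, 0, 0.0023], 0]
  ]
}}

```text
time: 9.85
ee_pos: [0.6579, -0.15, 0.1404]
eef_rot: [[0.002, 0.756, -0.655], [0.001, -0.655, -0.756], [-1.0, 0.001, -0.002]]
force: [3.8, 2.5, -2.9]
finger_gap: 0.0001
```

>>> {"api": "servo_tool", "payload": {
  "steps": [
    [[1.5, 0, 0], [0, 0, 0.0023], 0],
    [[1.5, 0, 0], [0, 0, 0.0023], 0]
  ]
}}

```text
time: 10.05
ee_pos: [0.6566, -0.1522, 0.1405]
eef_rot: [[0.005, 0.721, -0.692], [0.002, -0.692, -0.721], [-1.0, 0.002, -0.006]]
force: [5.7, 3.6, -3.6]
finger_gap: -0.0002
```

```bash
python3 - <<'E'
from h import *
s,p,y,r,f=st();print(s["time"],p,y,r,f,s["force"])
a=cams.camera("scene")[120:270,130:280,::-1];cv2.imwrite("pics/s7.png",cv2.resize(a,None,fx=4,fy=4,interpolation=cv2.INTER_CUBIC))
E
```

```text
10.05 [ 0.65658348 -0.15223919  0.1405269 ] -43.82545814595573 0.08737852560969898 -41.36044512685513 [ 5.71067428  3.57299083 -3.64495474]
```

View pics/s7.png

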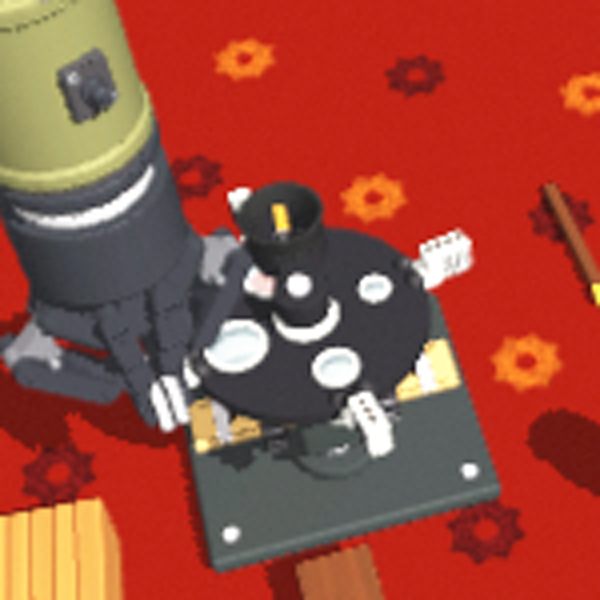

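>>> {"api": "servo_tool", "payload": {
  "steps": [
    [[1.2, 0, 0], [0, 0, 0.0018], 0],
    [[1.2, 0, 0], [0, 0, 0.0018], 0]
  ]
}}

```text
time: 10.3
ee_pos: [0.6546, -0.155, 0.1407]
eef_rot: [[0.006, 0.692, -0.722], [0.002, -0.722, -0.692], [-1.0, 0.003, -0.006]]
force: [7.0, 1.5, -4.0]
finger_gap: -0.0
```

```bash
python3 - <<'E'
from h import *
s,p,y,r,f=st();print(s["time"],p,y,r,f,s["force"])
a=cams.camera("scene")[120:270,130:280,::-1];cv2.imwrite("pics/s8.png",cv2.resize(a,None,fx=4,fy=4,interpolation=cv2.INTER_CUBIC))
E
```

```text
10.3 [ 0.65455959 -0.15503548  0.14067695] -46.211142895538664 0.0877745135090607 -43.6040202768843 [ 6.97660157  1.5222557  -4.02972381]
```

View pics/s8.png

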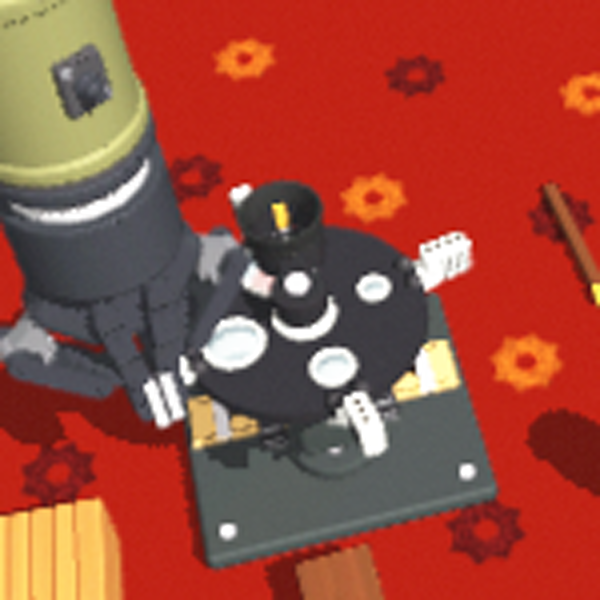

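>>> {"api": "servo_tool", "payload": {
  "steps": [
    [[0, 0, 0], [0, 0, -0.006], 0],
    [[0, 0, 0], [0, 0.004, -0.008], 0],
    [[0, 0, 0], [0, 0.002, -0.008], 0],
    [[0, 0, 0], [0, 0, 0], 0]
  ]
}}

```text
time: 10.75
ee_pos: [0.6729, -0.1444, 0.1403]
eef_rot: [[0.001, 0.693, -0.721], [0.001, -0.721, -0.693], [-1.0, 0.0, -0.001]]
force: [0.2, -0.3, -0.5]
finger_gap: 0.0002
```

```bash
python3 - <<'E'
from h import *
s,p,y,r,f=st();print(s["time"],p,y,r,f,s["force"],s["joint_positions"])
for n,(a,b,c,d) in dict(scene=(120,270,130,280),top=(130,280,290,450)).items():
    i=cams.camera(n)[a:b,c:d,::-1];cv2.imwrite(f"pics/{n}9.png",cv2.resize(i,None,fx=4,fy=4,interpolation=cv2.INTER_CUBIC))
E
```

```text
10.75 [ 0.6728584  -0.1443943   0.14028235] -46.11260639989658 0.09586573096425179 -31.36312522064268 [ 0.18109398 -0.2659028  -0.50153943] [ 0.26234243  0.90361281 -0.23621978  1.442197    0.25188625  0.82463724
 -0.86312514]
```

View pics/scene9.png

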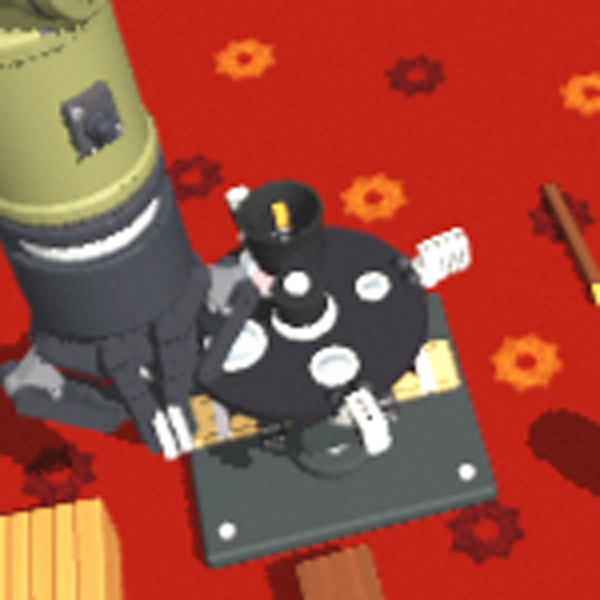

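View pics/top9.png

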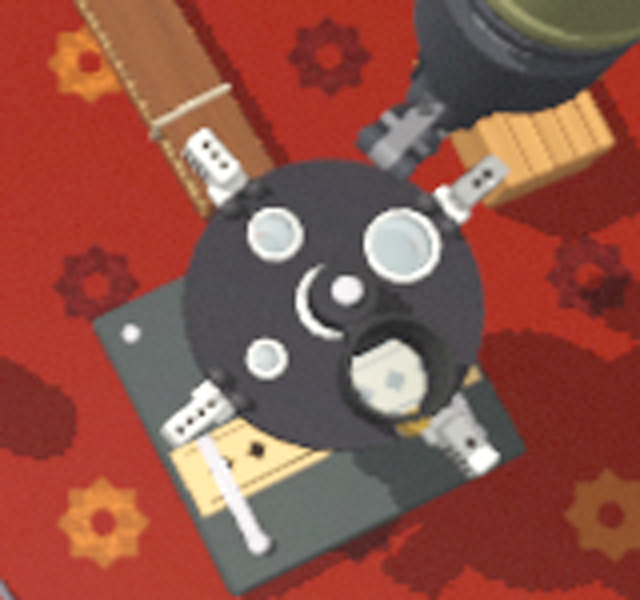

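```bash
cat > reg.py <<'E'
from h import *
def reg(new,n="top",old="pics/top0.png"):
    a=cv2.imread(old);b=new
    if n=="top": boxes=[(312,204,20,22),(332,242,30,30)]
    else: boxes=[(180,245,18,18),(238,228,20,20)]
    res=[]
    for x,y,w,h in boxes:
        t=cv2.resize(a[y:y+h,x:x+w],None,fx=8,fy=8,interpolation=cv2.INTER_CUBIC)
        m=6;s=cv2.resize(b[y-m:y+h+m,x-m:x+w+m],None,fx=8,fy=8,interpolation=cv2.INTER_CUBIC)
        r=cv2.matchTemplate(s,t,cv2.TM_CCOEFF_NORMED);_,v,_,l=cv2.minMaxLoc(r)
        res.append((round(float(v),3),l[0]/8-m,l[1]/8-m))
    return res
E
python3 - <<'E'
from reg import *
t=cams.camera("top")[:,:,::-1];s=cams.camera("scene")[:,:,::-1]
cv2.imwrite("pics/top10.png",t);cv2.imwrite("pics/scene10.png",s)
print("top",reg(t));print("scene",reg(s,"scene","pics/scene0.png"))
X=np.array([ray("top",290+a/4,130+b/4,.146) for a,b in((471,442),(485,178),(212,155),(198,410))])
c=X.mean(0);print(X,c,np.linalg.norm(X-c,axis=1),np.degrees(np.arctan2(*(X-c).T[::-1])))
e=ray("top",290+397/4,130+367/4,.174);d=e-c;print(e,np.degrees(np.arctan2(d[1],d[0])))
E
```

```text
top [(0.99, 1.0, -0.875), (0.906, -0.25, 0.25)]
scene [(0.98, -1.375, -1.125), (0.99, -1.0, 0.375)]
[[ 0.52344575 -0.1496157 ]
 [ 0.63987211 -0.16413585]
 [ 0.65299511 -0.04479769]
 [ 0.53914906 -0.03399071]] [ 0.58886551 -0.09813499] [0.08324667 0.08341335 0.08341147 0.08115549] [-141.79975978  -52.30253567   39.75067171  127.77826942]
[ 0.55217508 -0.11335727] -157.46720678013463
```

```bash
python3 - <<'E'
from h import *
for z in(.16,.175,.19): print(z,[ray("top",290+a/4,130+b/4,z) for a,b in((370,155),(400,175),(425,150))])
E
```

```text
0.16 [array([ 0.64741206, -0.11111668]), array([ 0.63816602, -0.12345226]), array([ 0.6491427 , -0.13492125])]
0.175 [array([ 0.64305862, -0.10752526]), array([ 0.63402112, -0.11958262]), array([ 0.64475022, -0.13079293])]
0.19 [array([ 0.63870517, -0.10393385]), array([ 0.62987622, -0.11571298]), array([ 0.64035774, -0.1266646 ])]
```

>>> {"api": "servo_tool", "payload": {
  "steps": [
    [[0, 0, 0], [-0.03, 0, 0], 0],
    [[0, 0, 0], [-0.04, 0, 0], 0],
    [[0, 0, 0], [-0.03, 0, 0], 0],
    [[0, 0, 0], [0, 0, 0], 0]
  ]
}}

```text
time: 11.35
ee_pos: [0.6744, -0.1465, 0.2458]
eef_rot: [[0.01, 0.692, -0.722], [-0.002, -0.722, -0.692], [-1.0, 0.008, -0.006]]
force: [1.0, -0.3, -0.4]
finger_gap: 0.0002
```

```bash
sed -i 's/^C=.*/C=np.array([.590,-.097])/' h.py; python3 - <<'E'
from h import *
s,p,y,r,f=st();print(s["time"],p,y,r,f,s["force"])
plan(target(.088,62,.24),62,15)
E
```

```text
11.35 [ 0.67440669 -0.14646238  0.2458016 ] -46.24432599971354 0.09783157294996156 -30.3703348849131 [ 1.00375579 -0.34394738 -0.41952182]
[[np.float64(-7.2), 0, 0], [0.0, -0.008, -0.004], 0],
[[np.float64(-7.2), 0, 0], [0.0, -0.008, -0.005], 0],
[[np.float64(-7.2), 0, 0], [0.0, -0.007, -0.006], 0],
[[np.float64(-7.2), 0, 0], [0.0, -0.006, -0.007], 0],
[[np.float64(-7.2), 0, 0], [0.0, -0.005, -0.007], 0]
--
[[np.float64(-7.2), 0, 0], [0.0, -0.004, -0.008], 0],
[[np.float64(-7.2), 0, 0], [0.0, -0.003, -0.008], 0],
[[np.float64(-7.2), 0, 0], [0.0, -0.002, -0.009], 0],
[[np.float64(-7.2), 0, 0], [0.0, -0.001, -0.009], 0],
[[np.float64(-7.2), 0, 0], [0.0, -0.0, -0.009], 0]
--
[[np.float64(-7.2), 0, 0], [0.0, 0.001, -0.009], 0],
[[np.float64(-7.2), 0, 0], [0.0, 0.002, -0.009], 0],
[[np.float64(-7.2), 0, 0], [0.0, 0.003, -0.008], 0],
[[np.float64(-7.2), 0, 0], [0.0, 0.004, -0.008], 0],
[[np.float64(-7.2), 0, 0], [0.0, 0.005, -0.007], 0]
--
```

>>> {"api": "servo_tool", "payload": {
  "steps": [
    [[-7.2, 0, 0], [0, -0.008, -0.004], 0],
    [[-7.2, 0, 0], [0, -0.008, -0.005], 0],
    [[-7.2, 0, 0], [0, -0.007, -0.006], 0],
    [[-7.2, 0, 0], [0, -0.006, -0.007], 0],
    [[-7.2, 0, 0], [0, -0.005, -0.007], 0]
  ]
}}

```text
time: 11.85
ee_pos: [0.657, -0.1025, 0.2395]
eef_rot: [[-0.002, 0.985, -0.172], [-0.0, -0.172, -0.985], [-1.0, -0.002, 0.001]]
force: [-0.2, -0.8, -0.3]
finger_gap: 0.0003
```

>>> {"api": "servo_tool", "payload": {
  "steps": [
    [[-7.2, 0, 0], [0, -0.004, -0.008], 0],
    [[-7.2, 0, 0], [0, -0.003, -0.008], 0],
    [[-7.2, 0, 0], [0, -0.002, -0.009], 0],
    [[-7.2, 0, 0], [0, -0.001, -0.009], 0],
    [[-7.2, 0, 0], [0, 0, -0.009], 0]
  ]
}}

```text
time: 12.35
ee_pos: [0.6437, -0.06, 0.2395]
eef_rot: [[-0.002, 0.898, 0.44], [-0.001, 0.44, -0.898], [-1.0, -0.002, -0.0]]
force: [0.9, 0.3, 0.0]
finger_gap: -0.0001
```

>>> {"api": "servo_tool", "payload": {
  "steps": [
    [[-7.2, 0, 0], [0, 0.001, -0.009], 0],
    [[-7.2, 0, 0], [0, 0.002, -0.009], 0],
    [[-7.2, 0, 0], [0, 0.003, -0.008], 0],
    [[-7.2, 0, 0], [0, 0.004, -0.008], 0],
    [[-7.2, 0, 0], [0, 0.005, -0.007], 0]
  ]
}}

```text
time: 12.85
ee_pos: [0.6286, -0.0184, 0.2395]
eef_rot: [[-0.002, 0.468, 0.884], [-0.001, 0.884, -0.468], [-1.0, -0.001, -0.001]]
force: [0.7, 0.6, -0.1]
finger_gap: 0.0001
```

>>> {"api": "servo_tool", "payload": {
  "steps": [
    [[0, 0, 0], [0, 0, 0], 0],
    [[0, 0, 0], [0, 0, 0], 0]
  ]
}}

```text
time: 13.05
ee_pos: [0.6291, -0.0187, 0.2398]
eef_rot: [[-0.001, 0.475, 0.88], [-0.001, 0.88, -0.475], [-1.0, -0.001, -0.0]]
force: [-0.4, -0.1, -0.8]
finger_gap: 0.0003
```

```bash
python3 - <<'E'
from h import *
s,p,y,r,f=st();print(s["time"],p,y,r,f,s["force"],s["eef_rot"])
plan(target(.088,60,.14),60,1)
E
```

```text
13.05 [ 0.62913617 -0.01873612  0.239768  ] 61.63573581041804 0.08750357326248648 63.43247398114746 [-0.40270854 -0.08885545 -0.81683951] [[-9.01783307e-04  4.75075244e-01  8.79944714e-01]
 [-6.28178833e-04  8.79944629e-01 -4.75075842e-01]
 [-9.99999396e-01 -9.81178108e-04 -4.95087165e-04]]
[[np.float64(1.6), 0, 0], [0.1, 0.001, 0.005], 0],
```

>>> {"api": "servo_tool", "payload": {
  "steps": [
    [[0, 0, 0], [0.03, 0, 0], 0],
    [[0, 0, 0], [0.03, 0, 0], 0],
    [[0, 0, 0], [0.025, 0, 0], 0],
    [[0, 0, 0], [0.015, 0, 0], 0],
    [[0, 0, 0], [0, 0, 0], 0]
  ]
}}

```text
time: 13.55
ee_pos: [0.6282, -0.0192, 0.1381]
eef_rot: [[-0.004, 0.474, 0.881], [-0.001, 0.881, -0.474], [-1.0, -0.003, -0.003]]
force: [-0.3, -0.7, 0.0]
finger_gap: -0.0002
```

>>> {"api": "servo_tool", "payload": {
  "steps": [
    [[2, 0, 0], [0, 0, 0.003], 0],
    [[2, 0, 0], [0, 0, 0.003], 0],
    [[2, 0, 0], [0, 0, 0.003], 0]
  ]
}}

```text
time: 13.85
ee_pos: [0.6384, -0.0227, 0.1417]
eef_rot: [[0.003, 0.565, 0.825], [0.0, 0.825, -0.565], [-1.0, 0.002, 0.002]]
force: [0.1, -0.2, 0.0]
finger_gap: -0.0002
```

```bash
cat > chk.py <<'E'
from reg import *
import sys
s,p,y,r,f=st();F=s["force"];a=np.radians(f)
print("t",s["time"],"z",p[2].round(4),"yaw %.1f r %.4f phi %.1f"%(y,r,f),"Ftan %.1f Frad %.1f Fz %.1f"%(-F[0]*np.sin(a)+F[1]*np.cos(a),F[0]*np.cos(a)+F[1]*np.sin(a),F[2]),"M",s["wrist_torque"].round(2))
t=cams.camera("scene")[:,:,::-1];print(reg(t,"scene","pics/scene0.png"))
cv2.imwrite(f"pics/{sys.argv[1]}.png",cv2.resize(t[120:270,130:280],None,fx=4,fy=4,interpolation=cv2.INTER_CUBIC))
E
python3 chk.py s11
```

```text
t 13.85 z 0.1417 yaw 55.6 r 0.0887 phi 56.9 Ftan -0.2 Frad -0.2 Fz 0.0 M [ 0.02  0.02 -0.03]
[(0.98, -1.375, -1.125), (0.99, -1.0, 0.375)]
```

View pics/s11.png

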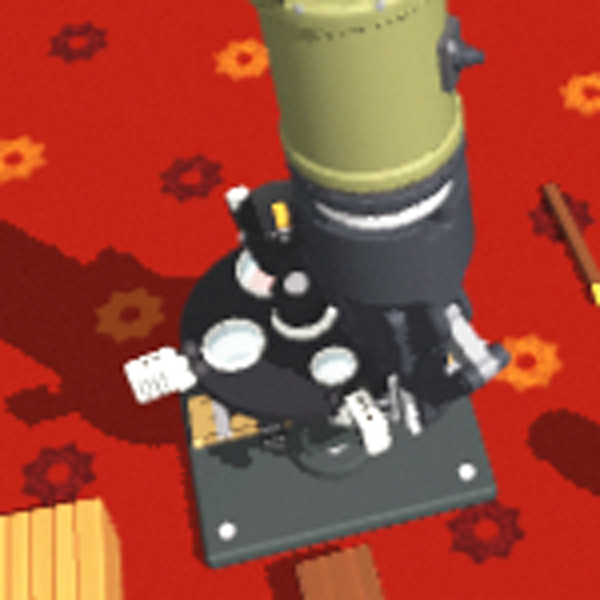

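>>> {"api": "servo_tool", "payload": {
  "steps": [
    [[1.5, 0, 0], [0, 0, 0.0023], 0],
    [[1.5, 0, 0], [0, 0, 0.0023], 0],
    [[1.5, 0, 0], [0, 0, 0.0023], 0]
  ]
}}

```text
time: 14.2
ee_pos: [0.643, -0.0267, 0.1404]
eef_rot: [[0.0, 0.627, 0.779], [-0.0, 0.779, -0.627], [-1.0, 0.0, 0.0]]
force: [-0.9, -0.3, -0.6]
finger_gap: 0.0001
```

>>> {"api": "servo_tool", "payload": {
  "steps": [
    [[1.2, 0, 0], [0, 0, 0.0019], 0],
    [[1.2, 0, 0], [0, 0, 0.0019], 0]
  ]
}}

```text
time: 14.4
ee_pos: [0.6458, -0.0291, 0.1403]
eef_rot: [[-0.0, 0.658, 0.753], [-0.0, 0.753, -0.658], [-1.0, -0.0, -0.0]]
force: [-0.7, 0.1, 0.8]
finger_gap: 0.0004
```

```bash
python3 chk.py s12
```

```text
t 14.4 z 0.1403 yaw 48.8 r 0.0879 phi 50.6 Ftan 0.6 Frad -0.4 Fz 0.8 M [0.14 0.1  0.01]
[(0.98, -1.375, -1.125), (0.99, -1.0, 0.375)]
```

>>> {"api": "servo_tool", "payload": {
  "steps": [
    [[1, 0, 0], [0, 0, 0.0016], 0],
    [[1, 0, 0], [0, 0, 0.0016], 0]
  ]
}}

```text
time: 14.65
ee_pos: [0.6472, -0.03, 0.1402]
eef_rot: [[-0.002, 0.683, 0.73], [0.001, 0.73, -0.683], [-1.0, -0.0, -0.002]]
force: [-3.9, 2.8, 1.7]
finger_gap: -0.0
```

```bash
python3 chk.py s13
```

```text
t 14.65 z 0.1402 yaw 46.9 r 0.0881 phi 49.5 Ftan 4.7 Frad -0.4 Fz 1.7 M [ 0.64  0.85 -0.04]
[(0.98, -1.375, -1.125), (0.99, -1.0, 0.375)]
```

>>> {"api": "servo_tool", "payload": {
  "steps": [
    [[1, 0, 0], [0, 0, 0.0016], 0],
    [[1, 0, 0], [0, 0, 0.0016], 0]
  ]
}}

```text
time: 14.9
ee_pos: [0.6487, -0.0311, 0.1402]
eef_rot: [[-0.004, 0.708, 0.707], [0.002, 0.707, -0.708], [-1.0, -0.001, -0.004]]
force: [-5.2, 4.2, 2.4]
finger_gap: -0.0001
```

```bash
python3 chk.py s14
```

```text
t 14.9 z 0.1402 yaw 45.0 r 0.0882 phi 48.3 Ftan 6.7 Frad -0.4 Fz 2.4 M [ 0.79  1.01 -0.07]
[(0.98, -1.375, -1.125), (0.99, -1.0, 0.375)]
```

View pics/s14.png

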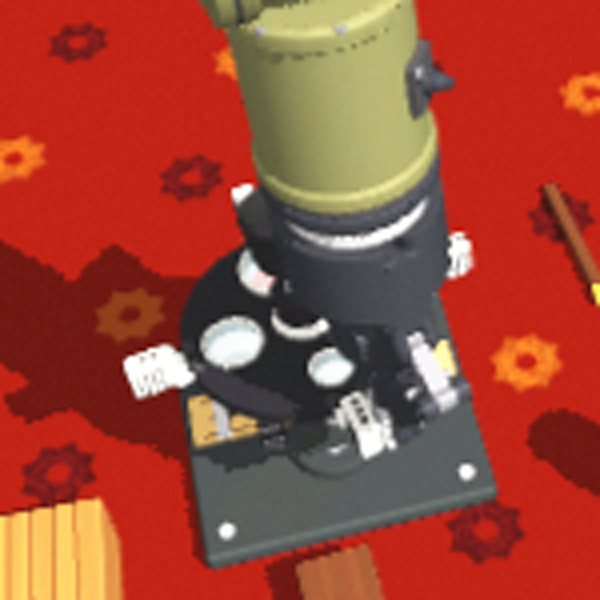

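>>> {"api": "servo_tool", "payload": {
  "steps": [
    [[0.8, 0, 0], [0.001, 0, 0.0013], 0],
    [[0.8, 0, 0], [0.001, 0, 0.0013], 0]
  ]
}}

```text
time: 15.15
ee_pos: [0.6527, -0.0349, 0.1385]
eef_rot: [[0.001, 0.728, 0.686], [0.0, 0.686, -0.728], [-1.0, 0.001, 0.0]]
force: [-2.3, 1.5, 1.8]
finger_gap: 0.0001
```

```bash
python3 chk.py s15
```

```text
t 15.15 z 0.1385 yaw 43.3 r 0.0882 phi 44.7 Ftan 2.7 Frad -0.6 Fz 1.8 M [0.32 0.27 0.  ]
[(0.98, -1.375, -1.125), (0.99, -1.0, 0.375)]
```

>>> {"api": "servo_tool", "payload": {
  "steps": [
    [[1, 0, 0], [0, 0, 0.0016], 0],
    [[1, 0, 0], [0, 0, 0.0016], 0]
  ]
}}

```text
time: 15.4
ee_pos: [0.6552, -0.038, 0.1383]
eef_rot: [[0.001, 0.752, 0.659], [-0.0, 0.659, -0.752], [-1.0, 0.001, 0.001]]
force: [0.7, 2.7, 0.3]
finger_gap: -0.0003
```

```bash
python3 chk.py s16
```

```text
t 15.4 z 0.1383 yaw 41.2 r 0.0879 phi 42.2 Ftan 1.5 Frad 2.3 Fz 0.3 M [ 0.41 -0.01  0.01]
[(0.98, -1.375, -1.125), (0.99, -1.0, 0.375)]
```

View pics/s16.png

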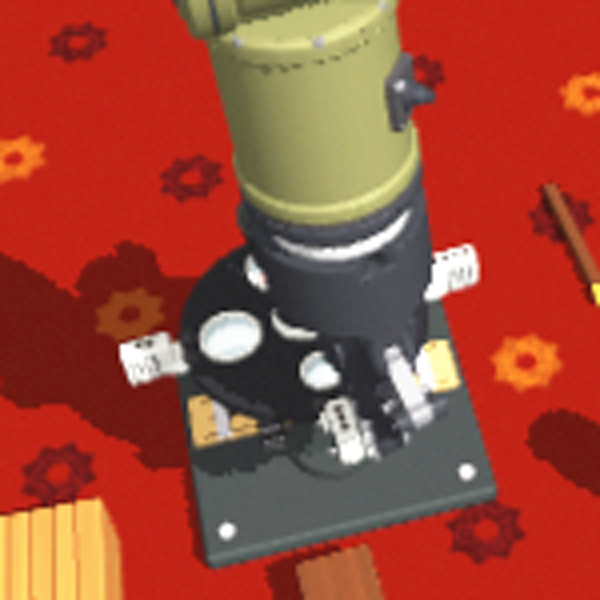

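```bash
python3 - <<'E'
from h import *
for a in((143,347),(342,413),(456,258)):
    q=ray("scene",130+a[0]/4,120+a[1]/4,.146);d=q-(C+[.0025,.0022]);print(q,np.hypot(*d),np.degrees(np.arctan2(d[1],d[0])))
E
```

```text
[ 0.63420389 -0.16722806] 0.08357654007604401 -60.06677047965797
[ 0.65992464 -0.05445803] 0.07857198150243892 30.893218517506735
[ 0.55019882 -0.02033593] 0.08564045372627133 119.59982943321327
```

>>> {"api": "servo_tool", "payload": {
  "steps": [
    [[0, 0, 0], [0, 0.001, -0.005], 0],
    [[0, 0, 0], [0, 0.002, -0.008], 0],
    [[0, 0, 0], [0, 0, -0.008], 0],
    [[0, 0, 0], [-0.03, 0, 0], 0],
    [[0, 0, 0], [-0.04, 0, 0], 0]
  ]
}}

```text
time: 15.95
ee_pos: [0.6406, -0.0192, 0.207]
eef_rot: [[-0.006, 0.75, 0.662], [-0.001, 0.662, -0.75], [-1.0, -0.005, -0.003]]
force: [1.2, -0.5, 0.3]
finger_gap: 0.0003
```

>>> {"api": "servo_tool", "payload": {
  "steps": [
    [[0, 0, 0], [-0.04, 0.02, 0], 0],
    [[0, 0, 0], [-0.03, 0.04, 0], 0],
    [[0, 0, 0], [0, 0.04, 0], 0],
    [[0, 0, 0], [0, 0.04, 0], 0],
    [[0, 0, 0], [0, 0, 0], 0]
  ]
}}

```text
time: 16.45
ee_pos: [0.7489, 0.08, 0.2773]
eef_rot: [[0.001, 0.747, 0.665], [0.005, 0.665, -0.747], [-1.0, 0.004, -0.003]]
force: [-0.5, 1.4, -0.7]
finger_gap: 0.0
```

```bash
python3 chk.py s17; python3 - <<'E'
from reg import *
t=cams.camera("top")[:,:,::-1];cv2.imwrite("pics/top17.png",t);print(reg(t))
cv2.imwrite("pics/t17.png",cv2.resize(t[130:280,290:450],None,fx=4,fy=4,interpolation=cv2.INTER_CUBIC))
E
```

```text
t 16.45 z 0.2773 yaw 41.7 r 0.2379 phi 48.1 Ftan 1.3 Frad 0.8 Fz -0.7 M [ 0.11 -0.07 -0.02]
[(0.957, -1.375, -1.125), (0.99, -1.0, 0.375)]
[(0.989, 1.0, -0.875), (0.906, -0.25, 0.25)]
```

View pics/t17.png

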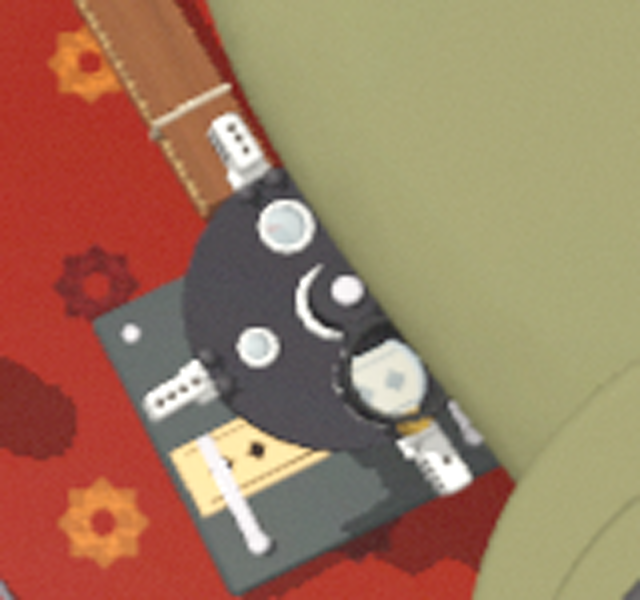

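View pics/s17.png

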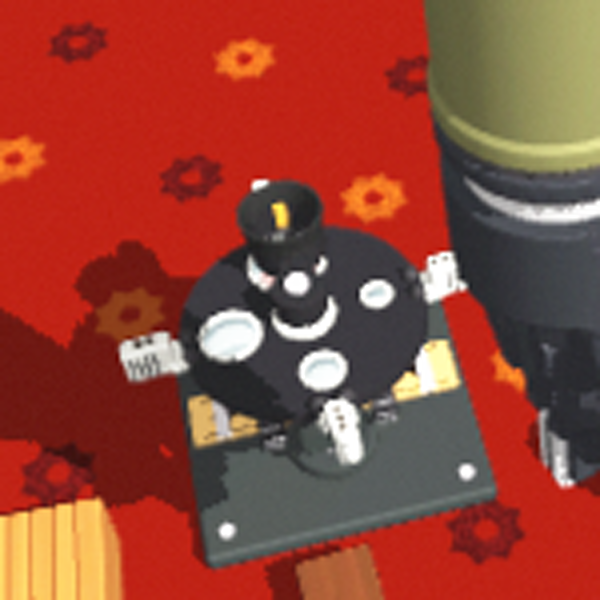

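```bash
python3 - <<'E'
from h import *
f=lambda a,b,z:ray("top",290+a/4,130+b/4,z)
P=dict(t1=f(446,468,.146),t3=f(236,140,.146),t4=f(182,392,.146))
ang=lambda v:np.degrees(np.arctan2(v[1],v[0]))
print(P)
for c in (np.array([.5889,-.0981]),np.array([.59,-.097])): print({k:(ang(v-c),np.hypot(*(v-c))) for k,v in P.items()})
print("13 line",ang(P['t1']-P['t3']))
A,B=f(93,322,.014),f(237,594,.014);print("foot side",ang(A-B))
e=f(390,378,.174);print("lens centre seen/eyepiece",e,ang(e-np.array([.5889,-.0981])))
# old frame
g=lambda a,b,z:ray("top",290+a/4,140+b/4,z)
print("old foot",ang(g(90,287,.014)-g(240,553,.014)))
i=cv2.imread("pics/top17.png");cv2.imwrite("pics/t17b.png",cv2.resize(i[205:262,365:420],None,fx=10,fy=10,interpolation=cv2.INTER_CUBIC))
E
```

```text
{'t1': array([ 0.51251924, -0.138257  ]), 't3': array([ 0.65968249, -0.05571885]), 't4': array([ 0.54708811, -0.02742076])}
{'t1': (np.float64(-152.26696283725272), np.float64(0.0862937150382403)), 't3': (np.float64(30.91114777542085), np.float64(0.08250044432603801)), 't4': (np.float64(120.60738676157672), np.float64(0.08212057273077793))}
{'t1': (np.float64(-151.9655692930335), np.float64(0.08778045524980983)), 't3': (np.float64(30.643258914235194), np.float64(0.08099248912002684)), 't4': (np.float64(121.66354795327325), np.float64(0.081747784610519))}
13 line -150.7136271444043
foot side 25.958650074069105
lens centre seen/eyepiece [ 0.54763094 -0.11019402] -163.66661594399326
old foot 27.51000800945108
```

View pics/t17b.png

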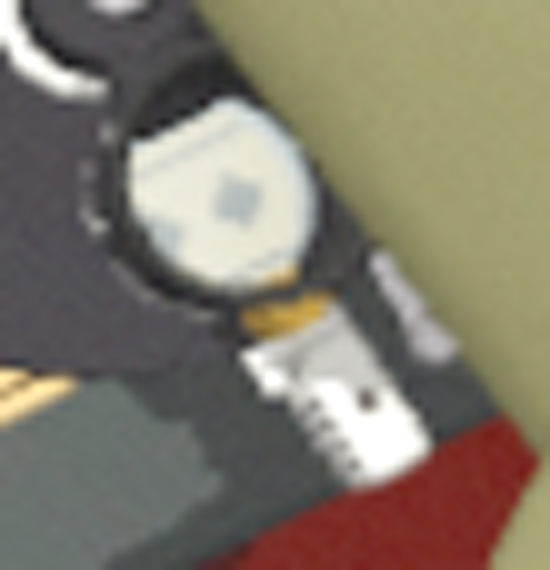

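```bash
cat > ov.py <<'E'
from h import *
def ov(img,n,x,y,yaw,j,box,k,out):
    a,b,c,d=box;im=cv2.resize(img[a:b,c:d],None,fx=k,fy=k,interpolation=cv2.INTER_CUBIC)
    w=np.radians(yaw)
    def W(px,py,z,t=w): return np.array([x+px*np.cos(t)-py*np.sin(t),y+px*np.sin(t)+py*np.cos(t),z])
    def poly(P,col):
        q=np.array([(proj(n,p)+.5-[c,a])*k for p in P]);cv2.polylines(im,[np.int32(np.round(q*16))],True,col,1,cv2.LINE_AA,4)
    poly([W(-.102,-.085,.014),W(.058,-.085,.014),W(.058,.085,.014),W(-.102,.085,.014)],(255,255,0))
    th=np.linspace(0,6.283,60)
    poly([W(.066*np.cos(t),.066*np.sin(t),.133) for t in th],(0,255,255))
    poly([W(-.04+.0235*np.cos(t),.0235*np.sin(t),.174) for t in th],(255,0,255))
    for q in range(4):
        t=w+np.pi+q*np.pi/2+j
        poly([W(u,v,.146,t) for u,v in((.07,-.006),(.096,-.006),(.096,.006),(.07,.006))],(0,255,0))
    cv2.imwrite(out,im)
E
python3 - <<'E'
from ov import *
s0,t0=cv2.imread("pics/scene0.png"),cv2.imread("pics/top0.png")
ov(t0,"top",.5895,-.0955,27.5,np.radians(128.3),(140,290,290,450),4,"pics/o1.png")
ov(s0,"scene",.5930,-.093,27.5,np.radians(128.3),(150,270,150,270),5,"pics/o2.png")
E
```

```text
(no output)
```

View pics/o1.png

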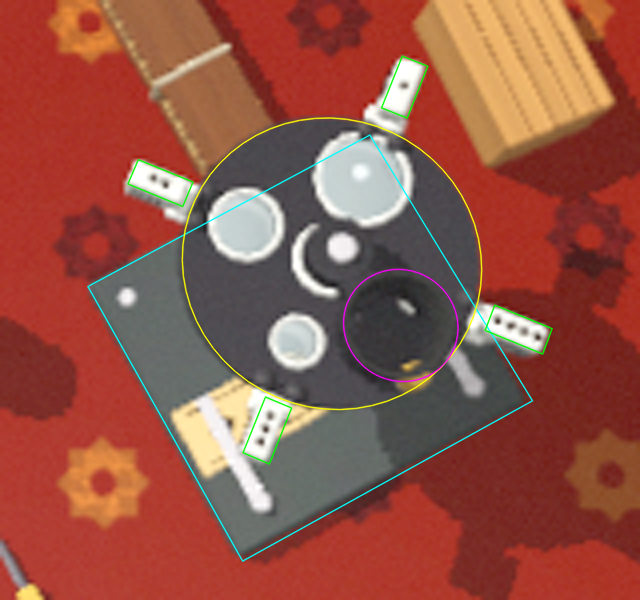

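View pics/o2.png

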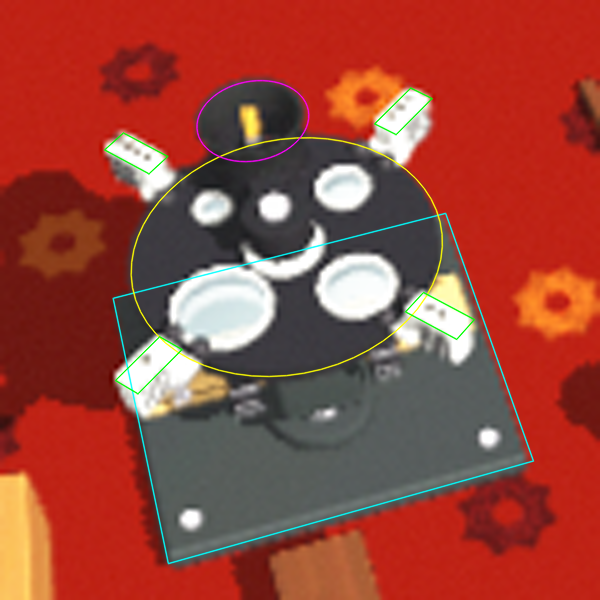

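```bash
python3 - <<'E'
from ov import *
t=cv2.imread("pics/top17.png")
s=cams.camera("scene")[:,:,::-1]; cv2.imwrite("pics/scene17.png",s)
ov(t,"top",.5890,-.0972,26.3,0,(130,280,290,450),4,"pics/o3.png")
ov(s,"scene",.5925,-.0945,26.3,0,(140,270,150,280),5,"pics/o4.png")
E
```

```text
(no output)
```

View pics/o3.png

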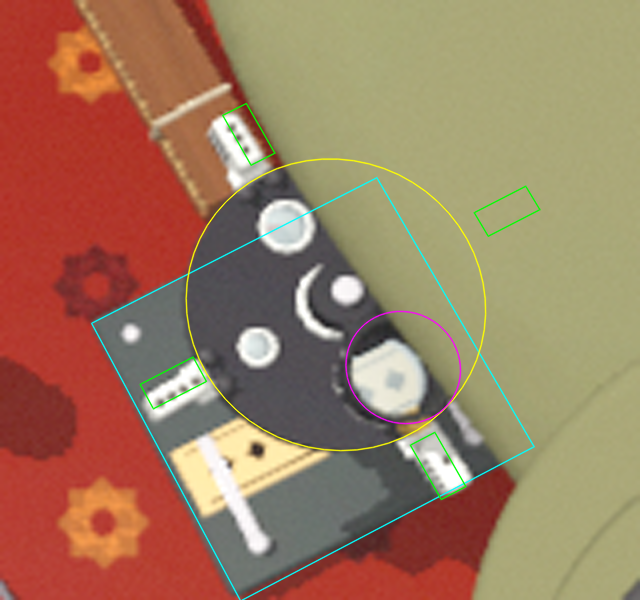

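View pics/o4.png

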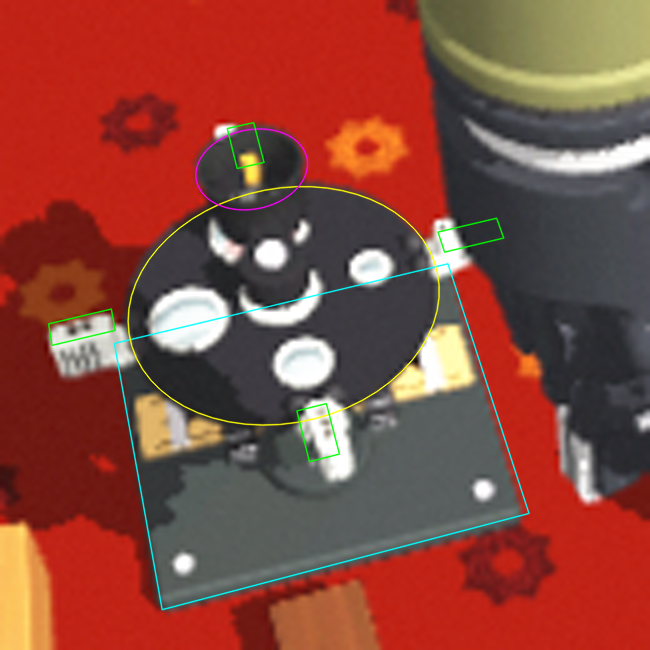

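```bash
python3 - <<'E'
from ov import *
t=cv2.imread("pics/top17.png");s=cv2.imread("pics/scene17.png")
ov(t,"top",.5890,-.0972,26.3,np.radians(5),(130,280,290,450),4,"pics/o5.png")
ov(s,"scene",.5925,-.0945,26.3,np.radians(5),(140,270,150,280),5,"pics/o6.png")
a=cv2.imread("pics/o5.png")[:,:400];b=cv2.imread("pics/o6.png")[50:,:500]
h=600;cv2.imwrite("pics/o7.png",np.hstack([a,b])[:, :800])
E
```

```text
(no output)
```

View pics/o7.png

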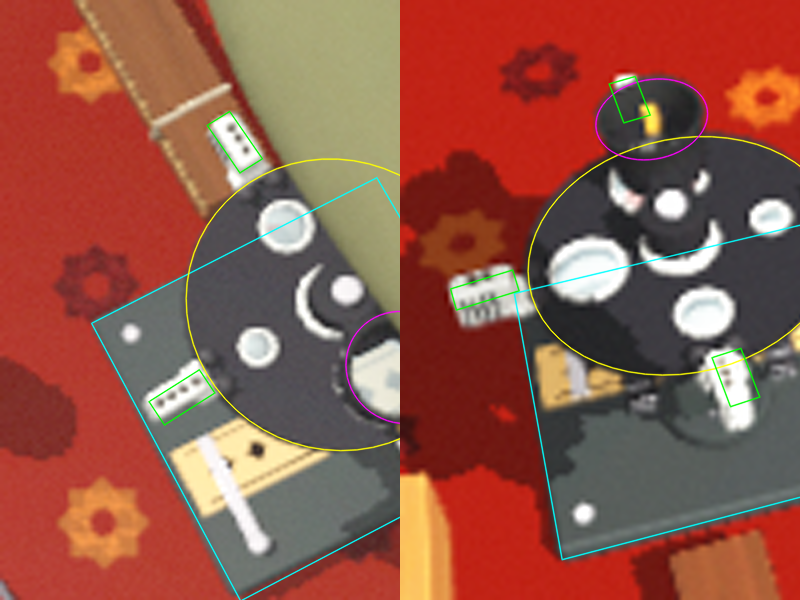

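```bash
python3 - <<'E'
from h import *
plan(target(.089,54,.24),46,5)
E
```

```text
[[np.float64(-0.9), 0, 0], [0.008, -0.029, 0.001], 0],
[[np.float64(-0.9), 0, 0], [0.008, -0.029, 0.0], 0],
[[np.float64(-0.9), 0, 0], [0.008, -0.029, -0.0], 0],
[[np.float64(-0.9), 0, 0], [0.008, -0.029, -0.001], 0],
[[np.float64(-0.9), 0, 0], [0.008, -0.029, -0.001], 0]
--
```

>>> {"api": "servo_tool", "payload": {
  "steps": [
    [[-0.9, 0, 0], [0.008, -0.029, 0], 0],
    [[-0.9, 0, 0], [0.008, -0.029, 0], 0],
    [[-0.9, 0, 0], [0.008, -0.029, 0], 0],
    [[-0.9, 0, 0], [0.008, -0.029, -0.001], 0],
    [[-0.9, 0, 0], [0.008, -0.029, -0.001], 0]
  ]
}}

```text
time: 17.1
ee_pos: [0.6387, -0.0276, 0.2384]
eef_rot: [[-0.0, 0.698, 0.716], [-0.002, 0.716, -0.698], [-1.0, -0.001, 0.001]]
force: [-0.8, -0.7, -0.5]
finger_gap: 0.0001
```

>>> {"api": "servo_tool", "payload": {
  "steps": [
    [[0, 0, 0], [0, 0, 0], 0],
    [[0, 0, 0], [0, 0, 0], 0]
  ]
}}

```text
time: 17.3
ee_pos: [0.64, -0.0269, 0.2387]
eef_rot: [[0.0, 0.699, 0.715], [-0.001, 0.715, -0.699], [-1.0, -0.001, 0.001]]
force: [0.5, 0.1, 0.8]
finger_gap: 0.0002
```

```bash
python3 - <<'E'
from h import *
s,p,y,r,f=st();print(p,y,r,f)
plan(target(.0885,52,.139),48,1)
E
```

```text
[ 0.64004343 -0.02693279  0.23871397] 45.669182623287675 0.08610318706131002 54.46480138267786
[[np.float64(-2.3), 0, 0], [0.1, 0.003, 0.003], 0],
```

>>> {"api": "servo_tool", "payload": {
  "steps": [
    [[0, 0, 0], [0.03, 0.001, 0], 0],
    [[0, 0, 0], [0.03, 0.001, 0], 0],
    [[0, 0, 0], [0.025, 0, 0], 0],
    [[0, 0, 0], [0.015, 0, 0], 0],
    [[0, 0, 0], [0, 0, 0], 0]
  ]
}}

```text
time: 17.8
ee_pos: [0.6414, -0.0232, 0.1366]
eef_rot: [[-0.003, 0.697, 0.718], [0.0, 0.718, -0.697], [-1.0, -0.002, -0.002]]
force: [-0.3, 0.1, 1.0]
finger_gap: 0.0002
```

>>> {"api": "servo_tool", "payload": {
  "steps": [
    [[1.2, 0, 0], [0, 0, 0.0035], 0],
    [[1.2, 0, 0], [0, 0, 0.0035], 0],
    [[1.2, 0, 0], [0, 0, 0.0035], 0],
    [[1.2, 0, 0], [0, 0, 0.0025], 0],
    [[1, 0, 0], [0, 0, 0.0016], 0]
  ]
}}

```text
time: 18.3
ee_pos: [0.6528, -0.0345, 0.1388]
eef_rot: [[0.001, 0.767, 0.641], [-0.0, 0.641, -0.767], [-1.0, 0.001, 0.001]]
force: [-0.1, -0.6, -0.6]
finger_gap: -0.0003
```

```bash
python3 chk.py s18
```

```text
t 18.3 z 0.1388 yaw 39.9 r 0.0886 phi 44.9 Ftan -0.3 Frad -0.5 Fz -0.6 M [ 0.02 -0.    0.01]
[(0.98, -1.375, -1.125), (0.99, -1.0, 0.375)]
```

>>> {"api": "servo_tool", "payload": {
  "steps": [
    [[0.6, 0, 0], [0, 0, 0.0016], 0],
    [[0.6, 0, 0], [0, 0, 0.0016], 0],
    [[0.6, 0, 0], [0, 0, 0.0016], 0]
  ]
}}

```text
time: 18.65
ee_pos: [0.6553, -0.0378, 0.1383]
eef_rot: [[-0.0, 0.786, 0.618], [0.0, 0.618, -0.786], [-1.0, -0.0, -0.0]]
force: [0.3, 0.1, -0.1]
finger_gap: 0.0001
```

```bash
python3 chk.py s19
```

```text
t 18.65 z 0.1383 yaw 38.2 r 0.0882 phi 42.2 Ftan -0.2 Frad 0.2 Fz -0.1 M [0.02 0.01 0.02]
[(0.98, -1.375, -1.125), (0.99, -1.0, 0.375)]
```

>>> {"api": "servo_tool", "payload": {
  "steps": [
    [[0.6, 0, 0], [0, 0, 0.0016], 0],
    [[0.6, 0, 0], [0, 0, 0.0016], 0]
  ]
}}

```text
time: 18.9
ee_pos: [0.6571, -0.0401, 0.1382]
eef_rot: [[-0.0, 0.799, 0.602], [0.0, 0.602, -0.799], [-1.0, -0.0, -0.001]]
force: [-1.0, -0.2, 0.4]
finger_gap: 0.0001
```

```bash
python3 chk.py s20
```

```text
t 18.9 z 0.1382 yaw 37.0 r 0.0880 phi 40.3 Ftan 0.5 Frad -0.9 Fz 0.4 M [ 0.05  0.14 -0.04]
[(0.98, -1.375, -1.125), (0.99, -1.0, 0.375)]
```

>>> {"api": "servo_tool", "payload": {
  "steps": [
    [[0.6, 0, 0], [0, 0, 0.0012], 0],
    [[0, 0, 0], [0, 0, 0], 0]
  ]
}}

```text
time: 19.15
ee_pos: [0.6581, -0.0416, 0.1383]
eef_rot: [[0.0, 0.805, 0.593], [-0.0, 0.593, -0.805], [-1.0, -0.0, 0.0]]
force: [-0.7, 1.1, -0.4]
finger_gap: -0.0002
```

```bash
python3 chk.py s21
```

```text
t 19.15 z 0.1383 yaw 36.4 r 0.0878 phi 39.1 Ftan 1.3 Frad 0.2 Fz -0.4 M [ 0.    0.01 -0.1 ]
[(0.98, -1.375, -1.125), (0.99, -1.0, 0.375)]
```

>>> {"api": "servo_tool", "payload": {
  "steps": [
    [[0.6, 0, 0], [0, 0, 0.0012], 0],
    [[0, 0, 0], [0, 0, 0], 0]
  ]
}}

```text
time: 19.4
ee_pos: [0.6588, -0.0425, 0.1383]
eef_rot: [[0.0, 0.811, 0.585], [-0.0, 0.585, -0.811], [-1.0, 0.0, 0.0]]
force: [-0.1, -0.6, 0.3]
finger_gap: -0.0002
```

```bash
python3 chk.py s22
```

```text
t 19.4 z 0.1383 yaw 35.8 r 0.0878 phi 38.4 Ftan -0.4 Frad -0.4 Fz 0.3 M [-0.01 -0.01 -0.03]
[(0.98, -1.375, -1.125), (0.99, -1.0, 0.375)]
```

View pics/s22.png

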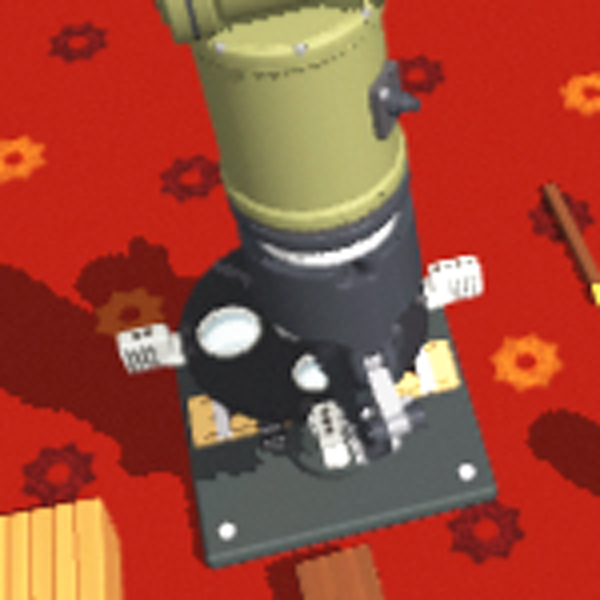

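>>> {"api": "servo_tool", "payload": {
  "steps": [
    [[0, 0, 0], [0, 0.001, -0.005], 0],
    [[0, 0, 0], [0, 0.002, -0.008], 0],
    [[0, 0, 0], [0, 0, -0.008], 0],
    [[0, 0, 0], [-0.03, 0, 0], 0],
    [[0, 0, 0], [-0.04, 0, 0], 0]
  ]
}}

```text
time: 19.95
ee_pos: [0.6467, -0.0224, 0.207]
eef_rot: [[-0.006, 0.81, 0.587], [-0.0, 0.587, -0.81], [-1.0, -0.005, -0.003]]
force: [1.3, -0.8, 1.1]
finger_gap: 0.0
```

>>> {"api": "servo_tool", "payload": {
  "steps": [
    [[0, 0, 0], [-0.04, 0, -0.04], 0],
    [[0, 0, 0], [-0.03, 0.01, -0.045], 0],
    [[0, 0, 0], [0, 0.02, -0.045], 0],
    [[0, 0, 0], [0, 0.02, -0.045], 0],
    [[0, 0, 0], [0, 0, -0.03], 0]
  ]
}}

```text
time: 20.45
ee_pos: [0.5722, 0.1709, 0.2718]
eef_rot: [[0.001, 0.807, 0.59], [0.005, 0.59, -0.807], [-1.0, 0.004, -0.003]]
force: [0.5, 0.5, 0.3]
finger_gap: 0.0001
```

```bash
python3 chk.py s23; python3 - <<'E'
from reg import *
from ov import ov
t=cams.camera("top")[:,:,::-1];s=cams.camera("scene")[:,:,::-1];cv2.imwrite("pics/top23.png",t);cv2.imwrite("pics/scene23.png",s);print(reg(t))
ov(t,"top",.5890,-.0972,26.3,0,(130,280,290,450),4,"pics/o8.png")
ov(s,"scene",.5925,-.0945,26.3,0,(140,260,150,280),5,"pics/o9.png")
E
```

```text
t 20.45 z 0.2718 yaw 36.2 r 0.2685 phi 93.8 Ftan -0.5 Frad 0.4 Fz 0.3 M [0.02 0.01 0.06]
[(0.98, -1.375, -1.125), (0.99, -1.0, 0.375)]
[(0.073, 4.0, -3.0), (0.063, 4.0, 0.0)]
```

View pics/o8.png

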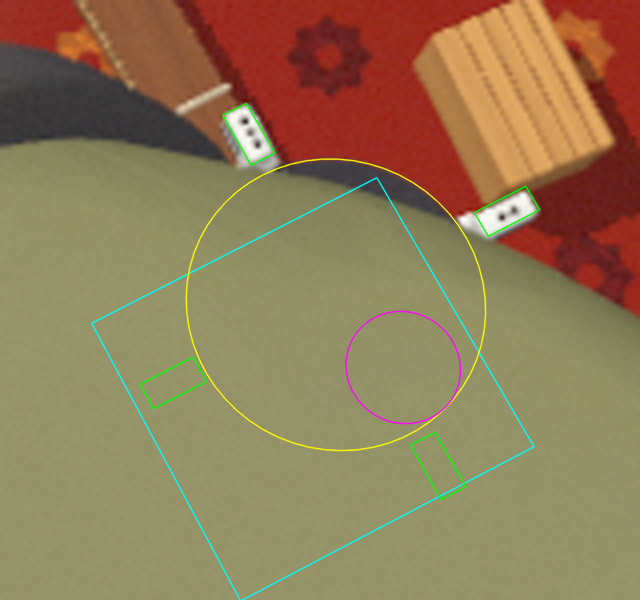

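View pics/o9.png

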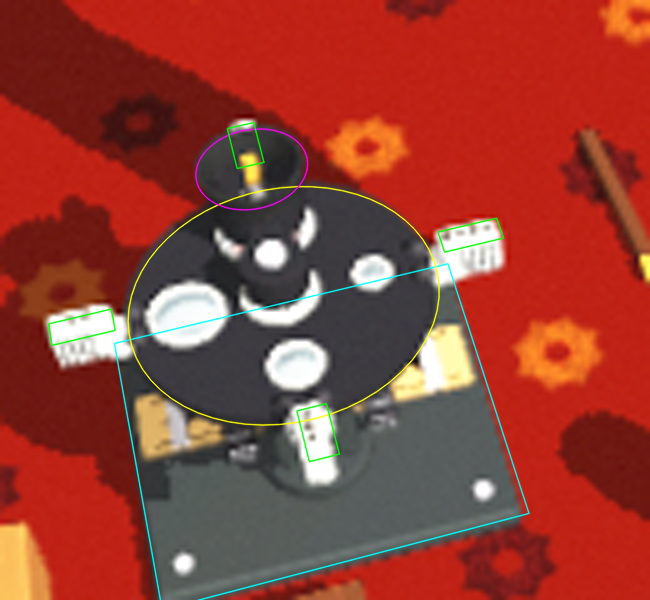

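>>> {"api": "servo_tool", "payload": {
  "steps": [
    [[0, 0, 0], [0, 0, 0], 0],
    [[0, 0, 0], [0, 0, 0], 0],
    [[0, 0, 0], [0, 0, 0], 0]
  ]
}}

```text
time: 20.9
ee_pos: [0.5744, 0.1629, 0.2707]
eef_rot: [[0.0, 0.812, 0.583], [-0.001, 0.583, -0.812], [-1.0, -0.0, 0.001]]
force: [0.0, 0.3, 0.0]
finger_gap: -0.0
```

```bash
python3 - <<'E'
from h import *
a=cv2.imread("pics/scene0.png");b=cams.camera("scene")[:,:,::-1]
for n,(x,y,w,h) in dict(jar=(280,218,22,30),block=(125,240,38,55),bundle=(205,268,42,88),stylus=(264,164,26,44)).items():
    r=cv2.matchTemplate(b[y-6:y+h+6,x-6:x+w+6],a[y:y+h,x:x+w],cv2.TM_CCOEFF_NORMED);print(n,cv2.minMaxLoc(r)[1::2])
print(manip.close_job())
E
```

```text
jar (0.9997485280036926, (6, 6))
block (0.9995852708816528, (6, 6))
bundle (0.998877763748169, (6, 6))
stylus (0.9978187680244446, (6, 6))
the job is handed in; nothing more can be done
None
```

The one-dot (widest) lens is under the eyepiece, but the stand moved slightly along the way. I turned the turret about 128° clockwise with closed fingertips. I pushed tab 2 through the first click and tab 3 over the last ridge, then handed in at about 21 s with the arm clear.

**What the last checks showed:**
- **Turret:** in the last pictures from both cameras, the visible tabs line up with the drawn position for joint angle 0. In the last small push the resistance dropped to zero, as it would after a click. On an earlier look the tabs were still about 4–5° short, so I went back and pushed again.
- **Other items:** the ink jar, block, bundle and stylus all match their starting positions in the scene picture.
- **Forces:** the highest wrist force I saw was about 8 N.

**What went wrong:** while tab 2 was at the final ridge, the stand slid about 2 mm and turned about 1°. I stopped, switched to tab 3, and the stand did not move again.

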